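# Load absorbers under the shuttered source and open the iris

### The job

Set up the absorption measurement: first turn the iris ring fully shut (red tab over the red dot), and while it is shut push every aluminium absorber disc along the loading shelf and over the lip so that they all lie flat in a stack in the pocket under the source head. Then open the iris until its tab stands on the white index line. The last group's copper discs belong in the plastic tub; touch neither of the two blue collars above and below the iris ring, and leave the calculator, the source holder and the jar where they are.

Things in the scene. Friction and masses are not known exactly. Their poses are not given: they have to be found in the camera images.
- stand: the counting stand, a fixed grey and aluminium block, x -158 to +45 mm, 96 mm wide. Origin on the bench under the pocket's centre; x runs from the loading shelf (near the robot) over the lip to the pocket, z up. Posts at y = +-43 carry a bridge along y (46 to 52 mm high, x +-17) with the source head over the pocket, so discs can enter only over the lip. Black index plate under the tab: x 0 to 36, y +-30, top at 52
- pocket (a point): centre of the pocket floor, 6 mm above the bench, axes of the stand. The pocket is 67 mm square (stand x -33 to +34 mm), its floor 22 mm below the lip's crest, deep enough for three discs in a stack; its side and far walls rise to 32 mm above the bench
- lip (a point): point at crest height (28 mm above the bench) over the pocket side of the lip, 33 mm before the pocket centre, axes of the stand. The steel lip stands 3 mm above the shelf: a 15 degree ramp from stand x = -50 to -39 mm, then a narrow crest whose edge is rounded (3 mm radius) down into the pocket, which begins at x = -33
- shelf (a point): point on the flat top of the loading shelf (25 mm above the bench, stand x -158 to -50 mm), on its centre line, 98 mm before the pocket centre: a disc centred here has room for a finger fore and aft. Black guide rails, 6 mm above the shelf, leave a channel 67 mm wide from x = -78 to the lip and flare to about 81 mm at x = -108. Axes of the stand
- iris_ring (a joint): angle of the iris ring (rad): 0 is fully shut, at its stop (tab over the red dot, 60 degrees clockwise of the stand's x axis seen from above); it grows anticlockwise; 1.571 has the tab on the white index line; far stop 2.1. The tab's direction in the stand's frame is the value minus 1.047. Turns by about 1.2 N at the tab and stays where it is left
- iris_tab (a point): middle of the iris ring's red tab, 44 mm from the ring's axis (vertical, through the pocket centre), 64 mm above the bench. The ring is a dark knurled disc 44 mm across, 60 to 67 mm above the bench; the tab, 8 mm wide and 7 mm high, juts out level from its edge to 52 mm from the axis
- index_mark (a point): outer end of the white index line on the black tongue (12 mm wide, to 62 mm from the axis) of the index plate, 57 mm from the ring's axis, 53 mm above the bench
- lower_collar: blue fixed collar 40 mm across directly under the iris ring, 52 to 60 mm above the bench; not to be touched. Origin on its axis at its underside
- upper_collar: blue fixed collar 40 mm across directly above the iris ring, 67 to 75 mm above the bench, with the steel source cap 24 mm across on it up to 82 mm; not to be touched. Origin on its axis at its underside
- alu_1: a plain silvery aluminium absorber disc (46 g), 60 mm across and 6 mm thick, lying flat at the start; smooth; origin at its centre, z along its axis (either face may be up). On the bench to the robot's right. Two or three of the aluminium discs are present
- alu_2: a plain silvery aluminium absorber disc (46 g), 60 mm across and 6 mm thick, lying flat at the start; smooth; origin at its centre, z along its axis (either face may be up). On the bench to the robot's right. Two or three of the aluminium discs are present
- alu_3: a plain silvery aluminium absorber disc (46 g), 60 mm across and 6 mm thick, lying flat at the start; smooth; origin at its centre, z along its axis (either face may be up). On the bench to the robot's right. Two or three of the aluminium discs are present
- copper_1: a reddish copper absorber disc (150 g), 60 mm across and 6 mm thick, lying flat at the start; smooth; origin at its centre, z along its axis (either face may be up). When present it lies on the loading shelf, in the way. One or both of the copper discs are present
- copper_2: a reddish copper absorber disc (150 g), 60 mm across and 6 mm thick, lying flat at the start; smooth; origin at its centre, z along its axis (either face may be up). When present it lies on the bench to the robot's right
- tub: bluish clear open plastic tub, fixed to the bench, 170 mm (its x) by 130 mm (its y), 45 mm high, walls and floor about 4 mm thick; origin at the centre of its underside
- tub_in (a point): centre of the tub's inner floor, 4 to 5 mm above the bench, axes of the tub
- calculator: black pocket calculator 75 by 150 by 14 mm, loose, lying on the bench at the left; origin at the centre of its underside; not to be disturbed
- source_holder: blue anodised metal foot 54 mm across and 16 mm high with three upright pins to 48 mm, loose; origin at the centre of its underside; not to be disturbed
- jar: small clear jar with a white cap, 52 mm across, 70 mm high, loose; origin at the centre of its underside; not to be disturbed
Not all that is in view belongs to the job. Leave any green or yellow look-alike of the alu_1 alone. Leave any green look-alike of the copper_1 alone.

How it is judged (in metres and radians):
On the way, in this order (a step that is already met when the one before it is completed fails the run):
1. the iris ring is turned fully shut (value of joint iris_ring below 0.1 rad), for 0.2 s.
2. with the iris still shut, every aluminium disc present lies flat in the pocket (value of joint iris_ring below 0.15 rad and horizontal distance between each of alu_1, alu_2, alu_3 and pocket below 0.008 m and z of alu_1 in the frame of pocket between 0 and 0.0185 m and angle between the z axis of each of alu_1, alu_2, alu_3 and the z axis of stand, either way round below 0.12 rad and z of alu_2 in the frame of pocket between 0 and 0.0185 m and z of alu_3 in the frame of pocket between 0 and 0.0185 m), for 0.2 s.
3. the iris is opened to the white index line (value of joint iris_ring between 1.46 and 1.68 rad), for 0.2 s.
At the end, for the whole second after the job is handed in: Every aluminium disc present lies flat in the pocket (centre within 8 mm of the pocket's axis, tilt under 0.12 rad), every copper disc present lies in the tub, all at rest, and the iris tab is on the white line (joint 1.46 to 1.68 rad) (all of step 3 and horizontal distance between each of alu_1, alu_2, alu_3 and pocket below 0.008 m and z of alu_1 in the frame of pocket between 0 and 0.0185 m and angle between the z axis of each of alu_1, alu_2, alu_3 and the z axis of stand, either way round below 0.12 rad and linear speed of each of alu_1, alu_2, alu_3, copper_1, copper_2 below 0.02 m/s and z of alu_2 in the frame of pocket between 0 and 0.0185 m and z of alu_3 in the frame of pocket between 0 and 0.0185 m and x of copper_1 in the frame of tub_in between -0.07 and 0.07 m and y of copper_1 in the frame of tub_in between -0.05 and 0.05 m and z of each of copper_1, copper_2 in the frame of tub_in below 0.03 m and angle between the z axis of each of copper_1, copper_2 and the z axis of tub, either way round below 0.7 rad and x of copper_2 in the frame of tub_in between -0.07 and 0.07 m and y of copper_2 in the frame of tub_in between -0.05 and 0.05 m); the robot touches nothing.
It fails at once if the gripper or the arm touches one of the blue collars beside the iris ring (contact force between any of the fingers, the arm and upper_collar above 0.5 N or contact force between any of the fingers, the arm and lower_collar above 0.5 N).
It fails at once if the calculator, source holder or jar is disturbed (moved by more than 20 mm) (distance of any of calculator, source_holder, jar from where it was at the start of the episode above 0.02 m).
Of alu_1, alu_2, alu_3 only 2 to 3 are there at a start; the rules pass over those that are not, and their reading is None.
Of copper_1, copper_2 only 1 to 2 are there at a start; the rules pass over those that are not, and their reading is None.
At some moment in a run one of alu_1, alu_2, alu_3, copper_1, copper_2 may be knocked a few centimetres aside while the robot is not near it.
Once in a run the grip may slacken for a moment while it holds something.
It also fails if it takes over 210 s, if anything falls off the work surface, if the arm or the gripper's body presses on something with over 40 N, if the wrist force passes 120 N, or if a joint passes its speed limit or range.

### The arm

A 6-joint arm with a two-finger parallel gripper is mounted at the origin on the work surface. World frame = base frame: x ahead of the robot, y to its left, z up, the work surface at z = 0. Lengths are in mm, angles in rad, forces in N, time in s.
With the tool pointing down it reaches from about 400 to 925 mm from the base axis. Payload 12.5 kg.
Tool frame: the origin (TCP) lies on the centre line of the jaws, within the pads' length; the fingertips stand 17 mm ahead of it and the grasp point (between the pads) lies 2 mm behind it; z points along the fingers, y is the line along which they close (so a half turn about z gives the same grasp; the last joint's range is limited). The gripper opens to 95 mm and grips with 3 to 60 N. Pads are 20 mm wide; open, the fingers measure 119 mm over their backs; the gripper's body (75 mm by 180 mm) begins 59 mm behind the grasp point.
Start: joints at [-1.437, 0.491, 1.559, -0, 1.092, -0.106], TCP at [148.465, -607.129, 208.961] pointing down, gripper open.
Joint ranges: [-3.1, 3.1], [-0.84, 2.19], [0.05, 2.79], [-1.13, 4.28], [0.06, 2.93], [-2.69, 2.69]. Speed limits (rad/s): [2.22, 2.22, 2.79, 3.14, 3.14, 3.14].

### API

Orientations are given as [roll, pitch, yaw] about the fixed x, y, z axes, in that order (R = Rz(yaw) Ry(pitch) Rx(roll)).
In Python, from cell import env gives the robot as it stands.
- The arm moves only by the tool drive_tool, never from a script. Its argument "deltas" is text: rows parted by semicolons, each of 4 numbers parted by spaces: the shift along the world's x, y, z normalised to -1 to 1, where 1 is 100 mm, then the turn about the world's z normalised to -1 to 1, where 1 is 180 degrees. A call has 1 to 10 rows; each row shifts and turns the commanded pose from where the row before left it; what a row does not reach is not made up. A row lasts 1/12 s, in which the tool goes at most 41.7 mm and 7.16 degrees, less where a joint would pass 70% of its speed; a pose out of reach is approached as far as the arm can. A call with a number of a shift or a turn outside -1 to 1 is refused whole. A call with a gripper value outside its range is refused whole. "gripper" is the closure, from 0 (fully open) to 1 (shut), set as the call begins (left out, the last holds). The fingers move at their own pace and stop on an object; the grip force is fixed at half the most. Time passes only in rows, so rows that do not move let the fingers close. It gives the time, the measured TCP pose, the force, the opening and the grip force at its end, in the units of the state.
- env.state(): the state, without advancing time (a new reading comes with each control period).
- env.read_camera(name): name is "side" or "top"; returns (picture, depth): 400x640x3 uint8, red, green, blue; 400x640 float32, mm along the optical axis (not along the pixel's ray), 0 where there is no reading.
- env.camera_params(name): a dict with "mtx" (3x3 intrinsics, pixels), "k1" (the pictures are not rectified: a ray, as slopes to the right and down, at radius r is drawn at 1 + k1 r^2 times it, then the intrinsics apply), "camera_from_world" (4x4, takes a point from world to camera coordinates). Camera axes: x right, y down, z forward; pixel columns grow to the right and rows downward; lengths in mm; the calibration is good to about 2 mm. A picture is of the moment at which its call begins. camera_params takes no time and is no camera call.
- env.job_done(): hands the job in; it is judged then, once.
The state is a dict: "t": time; "joints": joint angles; "qvel": joint speeds; "tau": joint torques, N m; "eef_pos": TCP position; "tcp_rot": TCP orientation; "ft_force": force on the tool from outside, world axes, zero at the start; "moment": the same for the moment, N m; "opening": opening from 0.0 (shut) to 1.0 (fully open); "grip_force": force on a finger pad.
Only numpy, scipy, OpenCV 4.12 (cv2) and the standard library are available. Lean on these libraries where they do the work, as an engineer would, in place of code of your own. Each camera call takes 0.05 s, during which the arm holds its last target. There are 200 camera calls.

## Working session

There is one attempt and no reset: what is moved stays moved. The work goes in short steps, Python scripts to look and compute and a tool call to move; the robot and the scene stay as the last step left them, time stands still between calls to the robot, and variables do not carry over. Pictures are saved under pics/ and viewed, at most 14 in all, crops included, and the job is handed in when it is done.

Besides the shell and the picture viewer there is one more tool, called after "Emit:" by a JSON object that holds its "api" and its "payload", one argument or row to a line. drive_tool: Moves the arm, as the interface text tells. Its arguments: {"type":"object","properties":{"deltas":{"type":"string"},"gripper":{"type":"number"}},"required":["deltas"]}

```bash
mkdir -p pics; ls; cat > h.py <<'E'
import numpy as np, cv2
from cell import env
def shot(n):
    im,d=env.read_camera(n); p=env.camera_params(n)
    np.savez('/tmp/%s.npz'%n,im=im,d=d); return im,d,p
def load(n):
    z=np.load('/tmp/%s.npz'%n); return z['im'],z['d'],env.camera_params(n)
def dist(p): return np.array([p['k1'],0,0,0,0],float)
def rays(uv,p):
    uv=np.asarray(uv,float).reshape(-1,1,2)
    return cv2.undistortPoints(uv,np.array(p['mtx']),dist(p)).reshape(-1,2)
def at_z(uv,z,p):
    "world points where pixel rays meet height z"
    T=np.linalg.inv(np.array(p['camera_from_world'])); r=rays(uv,p)
    D=np.c_[r,np.ones(len(r))]@T[:3,:3].T; o=T[:3,3]
    return o+D*((z-o[2])/D[:,2])[:,None]
def cloud(d,p):
    v,u=np.mgrid[:d.shape[0],:d.shape[1]]; r=rays(np.c_[u.ravel(),v.ravel()],p)
    dd=d.ravel()[:,None]; T=np.linalg.inv(np.array(p['camera_from_world']))
    P=np.c_[r*dd,dd]@T[:3,:3].T+T[:3,3]; P[d.ravel()==0]=np.nan
    return P.reshape(d.shape+(3,))
def proj(P,p):
    T=np.array(p['camera_from_world']); 
    return cv2.projectPoints(np.asarray(P,float).reshape(-1,1,3),cv2.Rodrigues(T[:3,:3])[0],T[:3,3],np.array(p['mtx']),dist(p))[0].reshape(-1,2)
def save(im,name): cv2.imwrite('pics/'+name,im[:,:,::-1])
E
python3 - <<'E'
from h import *
for n in('top','side'):
    im,d,p=shot(n); save(im,n+'0.png'); print(n,np.linalg.inv(p['camera_from_world'])[:3,3].round(),p['mtx'][0][0], p['k1'])
print(env.state())
E
```

```text
pics
top [ 344.   88. 1347.] 414.5011394501626 -0.015391376356399937
side [249. 891. 929.] 461.011643606733 -0.08356036587643635
{'t': 0.1, 'joints': array([-1.43658126e+00,  4.91485401e-01,  1.55936408e+00, -6.78661761e-06,
        1.09170901e+00, -1.05613355e-01]), 'qvel': array([ 0.00081534, -0.00151699, -0.00036231,  0.00035601, -0.00076398,
        0.00016112]), 'tau': array([ 2.33507162e-03, -6.13623261e+01, -2.58606756e+01,  6.94225612e-02,
        4.70062438e-02, -5.97930307e-05]), 'eef_pos': array([ 148.44391898, -606.89845626,  208.43722613]), 'tcp_rot': array([-3.14063157e+00, -9.58288743e-05,  2.39831505e-01]), 'ft_force': array([-0.98425448,  0.00337513,  0.21547922]), 'moment': array([ 0.01043879, -0.00572011, -0.03080816]), 'grip_force': 0.0, 'opening': 1.0015499923587963}
```

View pics/top0.png

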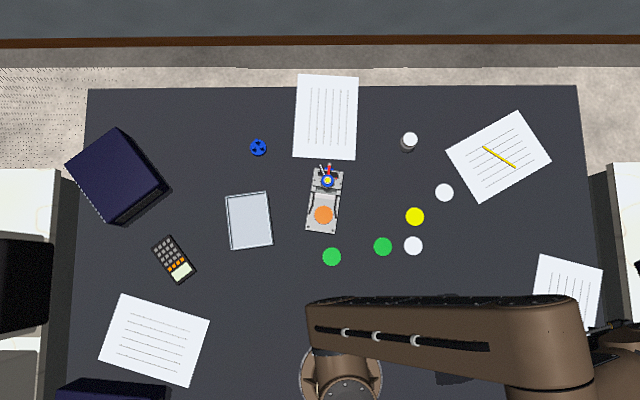

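View pics/side0.png

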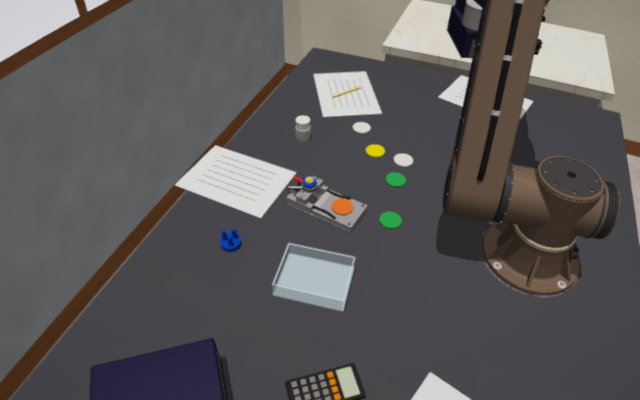

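Top view: silver discs at (444,192) and (413,246), both candidates for alu. The yellow (414,216) and green discs (382,246) and (331,257) are look-alikes and stay put. The copper disc is on the shelf (323,215), the stand is at (325,200) with the red tab pointing up near (328,168), the tub is at (249,220), the holder at (258,147) and the jar at (409,141). Next I'll measure and confirm in an enlarged crop.

```bash
python3 - <<'E'
from h import *
im,d,p=load('top')
C=cloud(d,p)
hsv=cv2.cvtColor(im,cv2.COLOR_RGB2HSV)
def blob(name,m,z,box,n='top',p=p):
    u0,v0,u1,v1=box; M=np.zeros_like(m); M[v0:v1,u0:u1]=m[v0:v1,u0:u1]
    k,l,s,c=cv2.connectedComponentsWithStats(M)
    for i in range(1,k):
        if s[i,4]>25:
            ys,xs=np.where(l==i); P=at_z(np.c_[xs,ys],z,p); (cx,cy),r=cv2.minEnclosingCircle(P[:,:2].astype(np.float32))
            zz=np.nanmedian(C[ys,xs,2]) if n=='top' else 0
            print(n,name,c[i].round(1),s[i,4],'mean',P[:,:2].mean(0).round(1),'circ',round(cx),round(cy),round(r,1),'z',zz)
S,V=hsv[...,1],hsv[...,2]
H=hsv[...,0]
w=((S<40)&(V>190)).astype(np.uint8)
blob('alu',w,6,(395,175,470,265))
cop=((H<15)&(S>120)&(V>150)).astype(np.uint8)
blob('cop',cop,31,(300,195,350,240))
blob('tab',((H<8)|(H>172)).astype(np.uint8)*((S>150)&(V>100)),64,(310,155,350,190))
blob('yel',((H>20)&(H<35)&(S>150)).astype(np.uint8),6,(395,175,470,265))
blob('grn',((H>45)&(H<75)&(S>120)).astype(np.uint8),6,(310,230,470,270))
blob('blue',((H>105)&(H<130)&(S>170)&(V>100)).astype(np.uint8),75,(312,165,345,190))
# stand outline: points with z>15
reg=np.zeros(d.shape,bool); reg[160:245,295:352]=1
m=reg&(C[...,2]>15)&(C[...,2]<60)
print('stand rect',cv2.minAreaRect(C[m][:,:2].astype(np.float32)))
reg[:]=0; reg[180:260,215:285]=1
m=reg&(C[...,2]>25)
print('tub',cv2.minAreaRect(C[m][:,:2].astype(np.float32)))
a=cv2.resize(im[155:245,290:350],None,fx=6,fy=6,interpolation=cv2.INTER_CUBIC)
b=cv2.resize(im[175:265,390:465],None,fx=5,fy=6,interpolation=cv2.INTER_CUBIC)
save(np.hstack([a,b]),'crop1.png')
ims,ds,ps=shot('side'); 
hs=cv2.cvtColor(ims,cv2.COLOR_RGB2HSV)
blob('cop',((hs[...,0]<15)&(hs[...,1]>120)&(hs[...,2]>150)).astype(np.uint8),31,(325,190,365,225),'side',ps)
blob('alu',((hs[...,1]<40)&(hs[...,2]>180)).astype(np.uint8),6,(350,118,420,170),'side',ps)
save(cv2.resize(ims[165:235,275:375],None,fx=7,fy=7,interpolation=cv2.INTER_CUBIC),'crop2.png')
E
```

```text
top alu [466.3 179.5] 72 mean [ 615.6 -431.8] circ 610 -428 25.1 z -0.8994746572955137
top alu [443.9 192.2] 248 mean [ 573.9 -354.2] circ 573 -354 30.0 z 4.516847642769562
top alu [412.7 245.5] 265 mean [ 400.6 -241.9] circ 401 -243 29.8 z 4.248022308567215
top cop [323.3 214.4] 232 mean [502.5  45.6] circ 502 47 29.0 z 29.7197571067054
top yel [414.3 216.2] 275 mean [ 495.7 -252.1] circ 496 -252 30.8 z 3.928576736887294
top grn [382.3 246.3] 285 mean [ 399.4 -143.6] circ 400 -144 30.5 z 4.093540691566091
top grn [331.2 256.2] 287 mean [370.3  22. ] circ 370 22 30.7 z 4.298813657025221
top blue [327.4 180.9] 64 mean [602.5  32.6] circ 605 33 19.4 z 73.69223804299759
stand rect ((560.9888916015625, 39.75266647338867), (96.05957794189453, 227.7577362060547), 80.71757507324219)
tub ((487.2731018066406, 283.8023376464844), (171.15478515625, 130.59613037109375), 7.348755836486816)
side cop [342. 206.] 276 mean [501.2  49.2] circ 501 48 30.9 z 0
side alu [361.2 126.8] 135 mean [ 573.1 -351.9] circ 573 -352 29.1 z 0
side alu [403.1 159.3] 177 mean [ 399.4 -239.1] circ 400 -240 29.0 z 0
```

View pics/crop1.png

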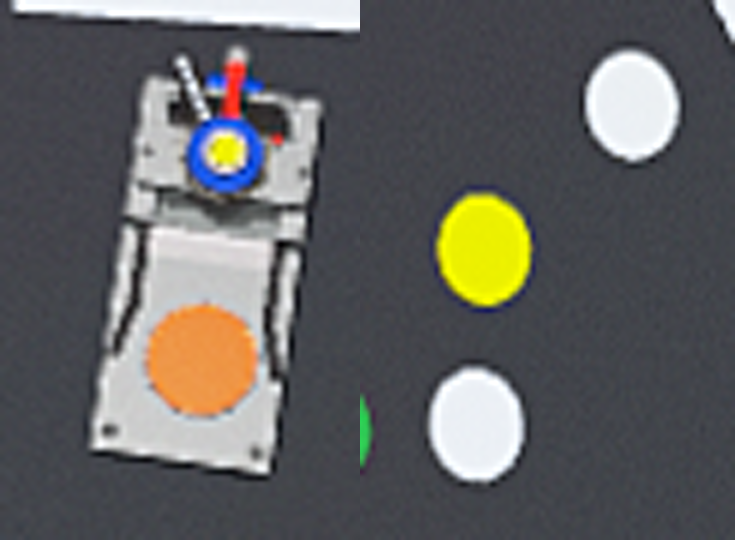

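View pics/crop2.png

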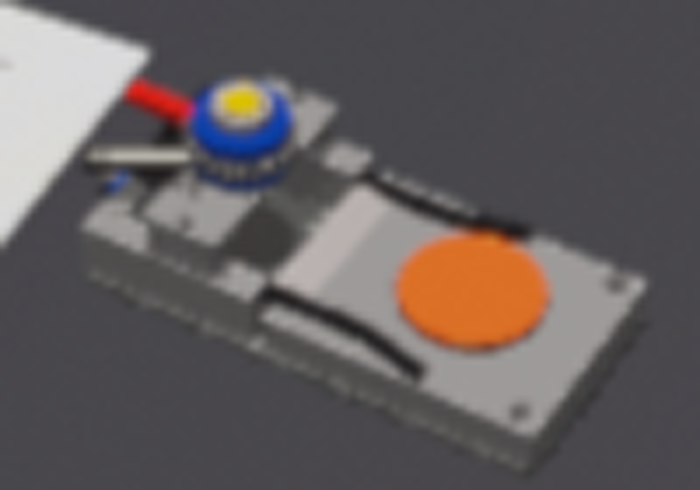

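The crops show plain silver discs at (444,192) and (413,246), which match the alu description. The yellow and green ones are decoys. The copper disc sits on the shelf, and the tab points slightly right of the white line. I'll fit the stand and tab next.

```bash
python3 - <<'E'
from h import *
im,d,p=load('top'); C=cloud(d,p); hsv=cv2.cvtColor(im,cv2.COLOR_RGB2HSV); H,S,V=cv2.split(hsv)
reg=np.zeros(d.shape,bool); reg[160:245,295:352]=1
m=reg&(C[...,2]>15)&(C[...,2]<40)
r=cv2.minAreaRect(C[m][:,:2].astype(np.float32)); print('body',r)
bx=cv2.boxPoints(r).round(1); print(bx)
a=np.radians(-9.3); ex=np.array([np.cos(a),np.sin(a)]); ey=np.array([-ex[1],ex[0]])
Q=C[m][:,:2]; s=Q@ex; t=Q@ey
print('s range',np.percentile(s,[0.3,99.7]).round(1),'t',np.percentile(t,[1,50,99]).round(1))
# lateral edge lines for yaw
for side in(0,1):
    X=[];Y=[]
    for b in np.arange(s.min()+5,s.max()-5,6):
        k=(s>b)&(s<b+6)
        if k.sum()>5: X.append(b+3);Y.append((np.min if side==0 else np.max)(t[k]))
    f=np.polyfit(X,Y,1); print('edge slope deg',np.degrees(f[0]).round(2),np.median(Y).round(1))
def cen(mask,z,p):
    ys,xs=np.where(mask); P=at_z(np.c_[xs,ys],z,p)[:,:2]; return P.mean(0).round(1),len(P),P
print('cap',cen(reg&(H>20)&(H<35)&(S>130),82,p)[:2])
k=reg&(((H<6)|(H>174))&(S>150)&(V>110)); k[200:]=0
_,_,P=cen(k,66,p); print('red',np.c_[P.round(0),np.argwhere(k)[:,::-1]].tolist())
E
```

```text
body ((560.9888916015625, 39.75266647338867), (96.05957794189453, 227.7577362060547), 80.71757507324219)
[[440.9  10.7]
 [665.6 -26. ]
 [681.1  68.8]
 [456.3 105.5]]
s range [433.4 659. ] t [ 82.7 129.4 177. ]
edge slope deg 4.47 83.0
edge slope deg -4.3 176.7
cap (array([605.2,  33.6]), 17)
red [[653.0, 32.0, 327.0, 166.0], [652.0, 29.0, 328.0, 166.0], [652.0, 26.0, 329.0, 166.0], [652.0, 23.0, 330.0, 166.0], [649.0, 29.0, 328.0, 167.0], [649.0, 26.0, 329.0, 167.0], [649.0, 23.0, 330.0, 167.0], [646.0, 29.0, 328.0, 168.0], [646.0, 26.0, 329.0, 168.0], [643.0, 29.0, 328.0, 169.0], [643.0, 26.0, 329.0, 169.0], [639.0, 30.0, 328.0, 170.0], [639.0, 26.0, 329.0, 170.0], [636.0, 33.0, 327.0, 171.0], [636.0, 30.0, 328.0, 171.0], [636.0, 26.0, 329.0, 171.0], [633.0, 33.0, 327.0, 172.0], [633.0, 30.0, 328.0, 172.0], [633.0, 26.0, 329.0, 172.0], [630.0, 33.0, 327.0, 173.0], [630.0, 30.0, 328.0, 173.0], [630.0, 27.0, 329.0, 173.0], [617.0, 5.0, 336.0, 177.0], [613.0, 5.0, 336.0, 178.0]]
```

Emit:
{"api": "drive_tool", "payload": {
  "deltas": "0.2 0.27 0 0.037; 0.2 0.27 0 0.037; 0.2 0.27 0 0.037; 0.2 0.27 0 0.037; 0.2 0.27 0 0.037; 0.2 0.27 0 0.037; 0.2 0.27 0 0.037; 0.2 0.27 0 0.037; 0.2 0.27 0 0.037; 0.2 0.27 0 0.037",
  "gripper": 1
}}

```text
t: 0.98
eef_pos: [349.1, -335.7, 208.9]
tcp_rot: [-3.142, -0.0, 1.408]
ft_force: [0.8, -0.8, -0.7]
opening: 0.358
grip_force: 0.0
```

Emit:
{"api": "drive_tool", "payload": {
  "deltas": "0.22 0.28 0 0; 0.22 0.28 0 0; 0.22 0.28 0 0; 0.22 0.28 0 0; 0.22 0.28 0 0; 0.22 0.28 0 0; 0.22 0.28 0 0; 0.22 0.28 0 0; 0.22 0.28 0 0; 0.22 0.28 0 0"
}}

```text
t: 1.82
eef_pos: [569.3, -55.4, 208.9]
tcp_rot: [-3.141, 0.0, 1.402]
ft_force: [0.3, -1.4, 1.0]
opening: 0.006
grip_force: 0.0
```

Emit:
{"api": "drive_tool", "payload": {
  "deltas": "0.2 0.27 0 0; 0.2 0.27 0 0; 0.2 0.27 0 0; 0.2 0.27 0 0; 0 0 0 0; 0 0 0 0"
}}

```text
t: 2.32
eef_pos: [648.7, 52.3, 208.1]
tcp_rot: [-3.141, 0.0, 1.405]
ft_force: [0.0, -0.6, 0.1]
opening: 0.003
grip_force: 0.0
```

Emit:
{"api": "drive_tool", "payload": {
  "deltas": "0.06 0 -0.25 0; 0 0 -0.25 0; 0 0 -0.25 0; 0 0 -0.25 0; 0 0 0 0; 0 0 0 0"
}}

```text
t: 2.82
eef_pos: [653.8, 50.0, 108.6]
tcp_rot: [-3.139, 0.0, 1.401]
ft_force: [0.2, -0.5, 0.5]
opening: -0.0
grip_force: 0.0
```

```bash
python3 - <<'E'
from h import *
im,d,p=shot('top'); im2,d2,p2=shot('side')
a=cv2.resize(im[130:330,290:590],(800,533),interpolation=cv2.INTER_AREA)
b=cv2.resize(im2[150:220,260:380],(800,467),interpolation=cv2.INTER_CUBIC)
save(np.vstack([a[::2,::2].repeat(1,0),]),'x.png')
o=np.zeros((600,800,3),np.uint8); o[:267,:400]=cv2.resize(a,(400,267)); o[267:]=cv2.resize(im2[150:210,255:399],(800,333),interpolation=cv2.INTER_CUBIC)
o[:267,400:]=cv2.resize(im2[60:260,350:640],(400,267)); save(o,'c3.png')
E
```

```text
(no output)
```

View pics/c3.png

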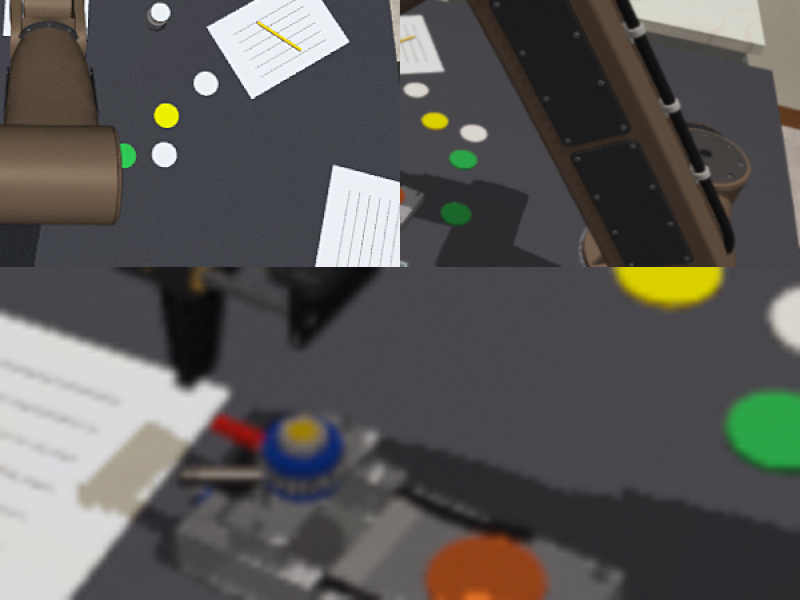

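The picture shows exactly two silver discs and one copper; nothing was hidden under the arm. The closed fingers are above the anticlockwise side of the tab.

Emit:
{"api": "drive_tool", "payload": {
  "deltas": "0.01 0.02 -0.17 0; 0 0 -0.17 0; 0 0 0 0; -0.02 -0.1 0 0; -0.03 -0.1 0 0; -0.03 -0.1 0 0; 0 0 0 0"
}}

```text
t: 3.5
eef_pos: [647.3, 20.5, 76.2]
tcp_rot: [3.14, 0.0, 1.4]
ft_force: [-0.4, -0.1, -0.5]
opening: 0.005
grip_force: 0.0
```

Emit:
{"api": "drive_tool", "payload": {
  "deltas": "-0.03 -0.1 0 0; -0.03 -0.1 0 0; 0 -0.02 0 0; 0 0 0 0; 0 0 0 0"
}}

```text
t: 3.92
eef_pos: [641.5, 0.7, 75.0]
tcp_rot: [3.141, -0.0, 1.402]
ft_force: [0.4, 0.4, -0.3]
opening: 0.005
grip_force: 0.0
```

Emit:
{"api": "drive_tool", "payload": {
  "deltas": "-0.01 -0.02 0 0; -0.01 -0.01 0 0; 0 0 0 0; 0 0 0 0"
}}

```text
t: 4.25
eef_pos: [639.4, -2.0, 74.9]
tcp_rot: [-3.142, -0.0, 1.402]
ft_force: [-1.2, -0.4, 0.3]
opening: 0.004
grip_force: 0.0
```

Emit:
{"api": "drive_tool", "payload": {
  "deltas": "-0.02 -0.01 0 0; 0 0 0 0; 0 0 0 0; 0 0 0 0"
}}

```text
t: 4.58
eef_pos: [637.5, -3.1, 75.0]
tcp_rot: [3.141, -0.0, 1.402]
ft_force: [-0.4, -0.3, 0.0]
opening: 0.003
grip_force: 0.0
```

```bash
python3 - <<'E'
from h import *
im,d,p=shot('side'); print(env.state()['ft_force'])
hsv=cv2.cvtColor(im,cv2.COLOR_RGB2HSV); H,S,V=cv2.split(hsv)
k=(((H<6)|(H>174))&(S>150)&(V>60)); k[:165]=0;k[205:]=0;k[:,:280]=0;k[:,330:]=0
ys,xs=np.where(k); print(np.c_[at_z(np.c_[xs,ys],66,p)[:,:2].round(0),xs,ys].tolist())
save(cv2.resize(im[160:220,270:370],(800,480),interpolation=cv2.INTER_CUBIC),'c4.png')
E
```

```text
[-0.55203668 -0.17852507 -0.0749774 ]
[[655.0, 28.0, 293.0, 177.0], [653.0, 27.0, 294.0, 177.0], [650.0, 25.0, 295.0, 177.0], [648.0, 24.0, 296.0, 177.0], [654.0, 31.0, 293.0, 178.0], [651.0, 30.0, 294.0, 178.0], [649.0, 29.0, 295.0, 178.0], [646.0, 28.0, 296.0, 178.0], [643.0, 27.0, 297.0, 178.0], [641.0, 26.0, 298.0, 178.0], [652.0, 35.0, 293.0, 179.0], [649.0, 34.0, 294.0, 179.0], [647.0, 33.0, 295.0, 179.0], [644.0, 32.0, 296.0, 179.0], [642.0, 31.0, 297.0, 179.0], [639.0, 30.0, 298.0, 179.0], [637.0, 29.0, 299.0, 179.0], [634.0, 28.0, 300.0, 179.0], [631.0, 27.0, 301.0, 179.0], [645.0, 37.0, 295.0, 180.0], [643.0, 36.0, 296.0, 180.0], [640.0, 35.0, 297.0, 180.0], [638.0, 34.0, 298.0, 180.0], [635.0, 33.0, 299.0, 180.0], [632.0, 32.0, 300.0, 180.0], [638.0, 38.0, 297.0, 181.0], [636.0, 37.0, 298.0, 181.0], [633.0, 36.0, 299.0, 181.0], [631.0, 35.0, 300.0, 181.0], [632.0, 40.0, 299.0, 182.0], [629.0, 39.0, 300.0, 182.0]]
```

View pics/c4.png

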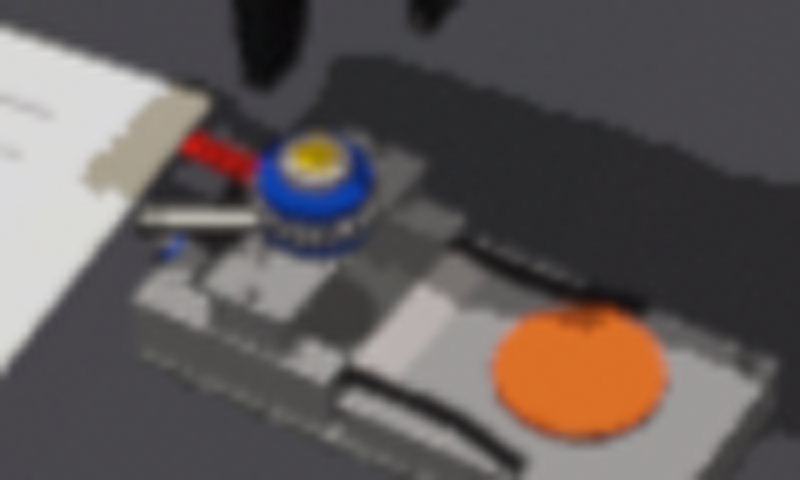

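```bash
python3 - <<'E'
from h import *
im,d,p=load('side'); C=cloud(d,p)
e=env.state()['eef_pos']; print(e)
print('tip proj',proj([e-[0,0,17],e,e+[0,0,40]],p).round(1), 'tab at 1.5deg', proj([[643,27.5,64]],p).round(1))
for v in range(160,176,2): print(v,[(u,)+tuple(C[v,u].round(0)) for u in range(298,312,3)])
E
```

```text
[637.49215025  -3.11316271  74.99358869]
tip proj [[303.2 174. ]
 [303.2 169.5]
 [303.  158.5]] tab at 1.5deg [[297.1 178.6]]
160 [(298, np.float64(706.0), np.float64(-122.0), np.float64(-5.0)), (301, np.float64(638.0), np.float64(9.0), np.float64(119.0)), (304, np.float64(628.0), np.float64(13.0), np.float64(126.0)), (307, np.float64(626.0), np.float64(-3.0), np.float64(114.0)), (310, np.float64(671.0), np.float64(-136.0), np.float64(-4.0))]
162 [(298, np.float64(700.0), np.float64(-107.0), np.float64(1.0)), (301, np.float64(638.0), np.float64(10.0), np.float64(113.0)), (304, np.float64(629.0), np.float64(10.0), np.float64(115.0)), (307, np.float64(624.0), np.float64(-0.0), np.float64(109.0)), (310, np.float64(666.0), np.float64(-122.0), np.float64(-0.0))]
164 [(298, np.float64(698.0), np.float64(-103.0), np.float64(-4.0)), (301, np.float64(639.0), np.float64(7.0), np.float64(103.0)), (304, np.float64(629.0), np.float64(11.0), np.float64(109.0)), (307, np.float64(625.0), np.float64(-3.0), np.float64(99.0)), (310, np.float64(663.0), np.float64(-116.0), np.float64(-3.0))]
166 [(298, n
[... 876 characters left out ...]
310, np.float64(653.0), np.float64(-90.0), np.float64(-3.0))]
172 [(298, np.float64(683.0), np.float64(-69.0), np.float64(-4.0)), (301, np.float64(674.0), np.float64(-70.0), np.float64(-2.0)), (304, np.float64(665.0), np.float64(-72.0), np.float64(-1.0)), (307, np.float64(657.0), np.float64(-76.0), np.float64(-1.0)), (310, np.float64(648.0), np.float64(-79.0), np.float64(-0.0))]
174 [(298, np.float64(680.0), np.float64(-60.0), np.float64(-4.0)), (301, np.float64(670.0), np.float64(-60.0), np.float64(-1.0)), (304, np.float64(663.0), np.float64(-67.0), np.float64(-4.0)), (307, np.float64(654.0), np.float64(-69.0), np.float64(-2.0)), (310, np.float64(644.0), np.float64(-69.0), np.float64(1.0))]
```

```bash
python3 - <<'E'
from h import *
p=env.camera_params('side')
for z in (91.6,100,108,115): print(z,proj([[654,60,z],[654,50,z]],p).round(1).tolist())
for z in (58,70,75,80,85): print(z,proj([[637.5,7,z],[637.5,-3,z]],p).round(1).tolist())
E
```

```text
91.6 [[288.3, 177.5], [289.9, 175.3]]
100 [[288.2, 175.2], [289.8, 172.9]]
108 [[288.1, 173.0], [289.7, 170.7]]
115 [[288.1, 171.0], [289.6, 168.8]]
58 [[301.8, 176.2], [303.2, 174.0]]
70 [[301.8, 173.0], [303.2, 170.8]]
75 [[301.7, 171.7], [303.1, 169.5]]
80 [[301.7, 170.3], [303.1, 168.1]]
85 [[301.7, 169.0], [303.1, 166.8]]
```

The tab hasn't moved: when shut, the fingertips sit about 20 mm higher than at the stated length, so they passed over it. I'll go back and come in lower.

Emit:
{"api": "drive_tool", "payload": {
  "deltas": "0 0 0.2 0; 0.09 0.28 0 0; 0.08 0.27 0 0; 0 0 -0.2 0; 0 0 -0.1 0; 0 0 -0.07 0; 0 0 0 0; 0 0 0 0"
}}

```text
t: 5.3
eef_pos: [654.3, 51.2, 57.7]
tcp_rot: [-3.141, 0.0, 1.401]
ft_force: [0.5, -0.0, -0.3]
opening: -0.0
grip_force: 0.0
```

```bash
python3 - <<'E'
from h import *
im,d,p=shot('side'); C=cloud(d,p); e=env.state()['eef_pos']; print(e,env.state()['ft_force'])
m=(np.hypot(C[...,0]-e[0],C[...,1]-e[1])<22)&(C[...,2]>55)&(C[...,2]<150)
for v in range(160,190):
    k=np.where(m[v])[0]
    if len(k): print(v,k.min(),k.max(),np.median(C[v,k],0).round())
save(cv2.resize(im[160:220,270:370],(800,480),interpolation=cv2.INTER_CUBIC),'c5.png')
E
```

```text
[654.59008967  51.16056963  58.26711003] [-0.5015032  -1.22618682  0.11530631]
170 285 294 [641.  62. 121.]
171 285 295 [642.  63. 118.]
172 285 295 [647.  62. 115.]
173 285 295 [646.  61. 112.]
174 285 295 [645.  63. 107.]
175 285 295 [648.  62. 102.]
176 285 295 [646.  62.  99.]
177 286 295 [646.  63.  96.]
178 287 294 [645.  63.  94.]
179 286 296 [647.  62.  88.]
180 286 295 [647.  63.  85.]
181 286 294 [646.  62.  81.]
182 286 294 [647.  61.  78.]
183 287 293 [647.  62.  74.]
184 287 292 [650.  62.  70.]
185 287 291 [650.  61.  66.]
186 287 290 [650.  64.  65.]
187 287 287 [659.  60.  55.]
```

View pics/c5.png

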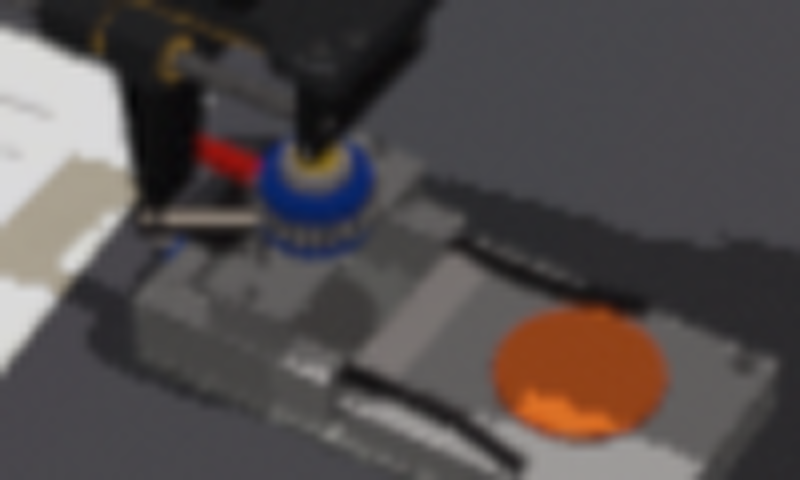

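```bash
python3 - <<'E'
from h import *
im,d,p=load('side'); C=cloud(d,p)
for v in range(164,182,2): print(v,[tuple(int(x) for x in np.nan_to_num(C[v,u])) for u in range(296,322,3)])
E
```

```text
164 [(628, 62, 149), (610, 84, 173), (601, 86, 177), (591, 90, 183), (586, 84, 181), (578, 83, 183), (572, 79, 181), (564, 78, 183), (563, 59, 168)]
166 [(628, 63, 143), (690, -92, 0), (602, 83, 168), (588, 96, 183), (583, 91, 181), (575, 89, 181), (567, 90, 185), (565, 75, 174), (567, 47, 151)]
168 [(620, 82, 155), (686, -83, 0), (677, -86, 0), (588, 97, 177), (579, 100, 182), (573, 95, 181), (566, 91, 180), (566, 72, 165), (568, 46, 143)]
170 [(617, 89, 154), (608, 89, 157), (601, 86, 158), (667, -85, -3), (580, 97, 173), (571, 100, 179), (568, 89, 171), (570, 61, 148), (624, -101, -2)]
172 [(687, -62, 0), (680, -69, -3), (600, 89, 153), (591, 91, 158), (579, 100, 169), (571, 99, 171), (572, 78, 154), (569, 64, 144), (621, -94, -3)]
174 [(684, -56, -2), (675, -59, -1), (667, -63, -2), (591, 92, 152), (579, 100, 163), (571, 100, 166), (572, 77, 146), (625, -81, -2), (615, -80, 1)]
176 [(681, -50, -4), (672, -51, -1), (663, -52, 0), (654, -55, 0), (580, 98, 154), (575, 89, 148), (630, -67, 0), (621, -69, 0), (613, -74, -1)]
178 [(644, 31, 69), (667, -40, 1), (660, -45, -1), (619, 25, 72), (579, 99, 148), (575, 89, 142), (596, 17, 74), (598, -9, 50), (609, -64, 1)]
180 [(645, 30, 60), (636, 29, 62), (627, 27, 64), (613, 40, 80), (580, 98, 140), (597, 36, 82), (593, 24, 73), (594, 0, 52), (587, -5, 50)]
```

Emit:
{"api": "drive_tool", "payload": {
  "deltas": "0 0 -0.03 0; 0 0 -0.02 0; 0 0 0 0; -0.02 -0.1 0 0; 0 0 0 0"
}}

```text
t: 5.77
eef_pos: [652.3, 40.5, 53.1]
tcp_rot: [3.141, 0.0, 1.402]
ft_force: [-0.1, -1.0, 0.7]
opening: 0.003
grip_force: 0.0
```

Emit:
{"api": "drive_tool", "payload": {
  "deltas": "-0.03 -0.1 0 0; -0.03 -0.1 0 0; 0 0 0 0; 0 0 0 0"
}}

```text
t: 6.1
eef_pos: [646.2, 20.9, 53.1]
tcp_rot: [-3.141, 0.0, 1.401]
ft_force: [-0.1, -0.7, 0.0]
opening: 0.006
grip_force: 0.0
```

```bash
python3 - <<'E'
from h import *
im,d,p=shot('side'); C=cloud(d,p); e=env.state()['eef_pos']; print(e,env.state()['ft_force'])
save(cv2.resize(im[160:210,270:350],(800,500),interpolation=cv2.INTER_CUBIC),'c6.png')
E
```

```text
[646.32859135  21.24632972  53.06850308] [0.53854114 0.4753703  0.10949653]
```

View pics/c6.png

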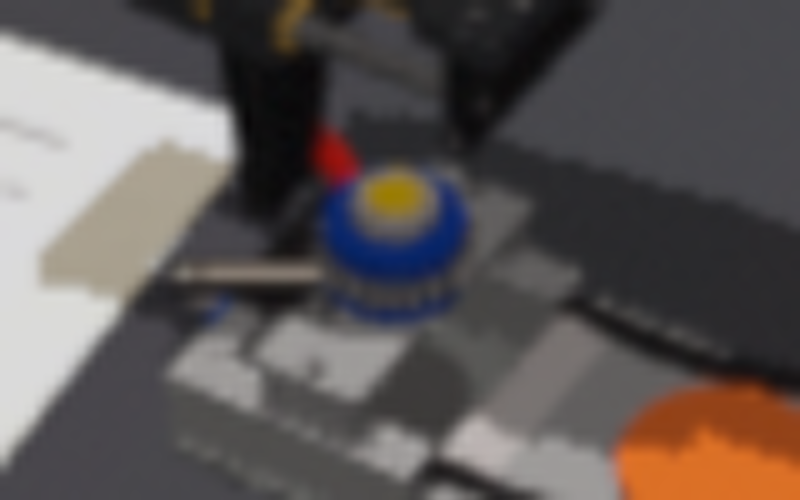

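The tab is turning now, with its tip at crop (335,150) ahead of the finger. I'll keep pushing.

Emit:
{"api": "drive_tool", "payload": {
  "deltas": "-0.02 -0.1 0 0; -0.03 -0.1 0 0; -0.02 -0.04 0 0; 0 0 0 0"
}}

```text
t: 6.48
eef_pos: [639.1, -3.6, 53.0]
tcp_rot: [3.142, 0.0, 1.401]
ft_force: [0.1, -0.5, -0.1]
opening: 0.001
grip_force: 0.2
```

Emit:
{"api": "drive_tool", "payload": {
  "deltas": "-0.02 -0.01 0 0; 0 0 0 0; 0 0 0 0"
}}

```text
t: 6.73
eef_pos: [637.7, -3.4, 53.1]
tcp_rot: [3.141, 0.0, 1.402]
ft_force: [1.7, -2.9, 0.7]
opening: 0.005
grip_force: 1.4
```

Emit:
{"api": "drive_tool", "payload": {
  "deltas": "-0.02 -0.01 0 0; 0 0 0 0; 0 0 0 0"
}}

```text
t: 6.98
eef_pos: [635.6, -4.2, 53.1]
tcp_rot: [3.141, 0.0, 1.402]
ft_force: [2.0, -2.2, 1.2]
opening: 0.006
grip_force: 1.8
```

Emit:
{"api": "drive_tool", "payload": {
  "deltas": "0.02 0.01 0 0; 0.02 0.02 0 0; 0 0 0.3 0; 0 0 0.3 0; 0.1 0.3 0 0; 0.1 0.3 0 0; 0 0 0 0"
}}

```text
t: 7.57
eef_pos: [660.3, 63.5, 113.4]
tcp_rot: [3.141, -0.001, 1.405]
ft_force: [-0.2, -1.0, -0.9]
opening: 0.004
grip_force: 0.0
```

```bash
python3 - <<'E'
from h import *
im,d,p=shot('side')
save(cv2.resize(im[160:210,270:350],(800,500),interpolation=cv2.INTER_CUBIC),'c7.png')
hsv=cv2.cvtColor(im,cv2.COLOR_RGB2HSV); H,S,V=cv2.split(hsv)
k=(((H<6)|(H>174))&(S>150)&(V>60)); k[:165]=0;k[205:]=0;k[:,:280]=0;k[:,330:]=0
ys,xs=np.where(k); P=at_z(np.c_[xs,ys],66,p)[:,:2]; print(np.c_[P.round(0),xs,ys].tolist())
E
```

```text
[[624.0, -13.0, 309.0, 171.0], [625.0, -8.0, 308.0, 172.0], [622.0, -9.0, 309.0, 172.0], [620.0, -10.0, 310.0, 172.0], [623.0, -4.0, 308.0, 173.0], [621.0, -5.0, 309.0, 173.0], [618.0, -6.0, 310.0, 173.0], [622.0, 0.0, 308.0, 174.0], [619.0, -1.0, 309.0, 174.0], [616.0, -2.0, 310.0, 174.0], [620.0, 4.0, 308.0, 175.0], [617.0, 3.0, 309.0, 175.0], [615.0, 2.0, 310.0, 175.0], [616.0, 7.0, 309.0, 176.0]]
```

View pics/c7.png

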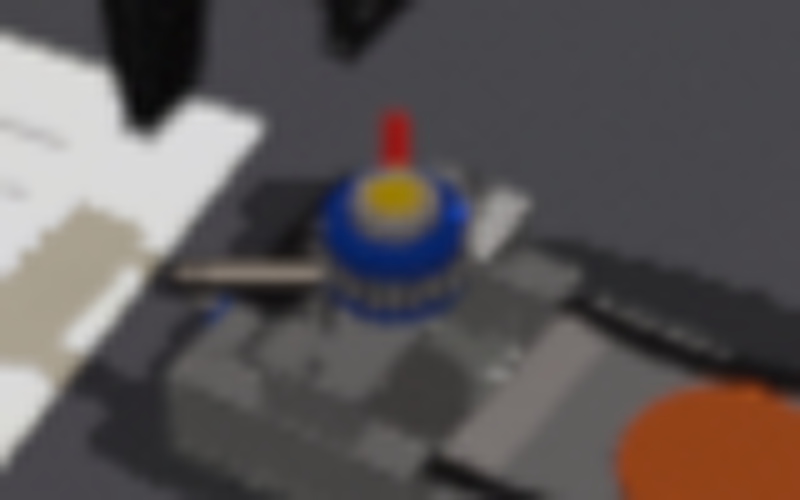

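The tab is within about 0.03–0.05 rad of shut. I'll press it gently onto its stop from a better angle to be sure.

Emit:
{"api": "drive_tool", "payload": {
  "deltas": "-0.09 -0.3 0 0; -0.1 -0.3 0 0; 0 0 -0.3 0; 0 0 -0.3 0; 0 0 0 0; -0.028 -0.01 0 0; -0.028 -0.01 0 0; 0 0 0 0"
}}

```text
t: 8.28
eef_pos: [635.0, -3.1, 54.5]
tcp_rot: [3.14, -0.0, 1.402]
ft_force: [-0.1, 0.4, -0.6]
opening: 0.005
grip_force: 0.0
```

Emit:
{"api": "drive_tool", "payload": {
  "deltas": "-0.019 -0.007 0 0; 0 0 0 0; 0 0 0 0"
}}

```text
t: 8.53
eef_pos: [634.0, -3.6, 54.2]
tcp_rot: [3.138, -0.0, 1.402]
ft_force: [5.5, 2.9, 2.6]
opening: 0.005
grip_force: 2.5
```

Emit:
{"api": "drive_tool", "payload": {
  "deltas": "-0.019 -0.007 0 0; 0 0 0 0; 0 0 0 0"
}}

```text
t: 8.78
eef_pos: [633.4, -4.0, 54.3]
tcp_rot: [3.136, -0.001, 1.402]
ft_force: [9.6, 5.9, 2.0]
opening: 0.002
grip_force: 5.6
```

Firm reaction of 11 N along the tab's normal: the iris is on its stop. On to the copper disc.

Emit:
{"api": "drive_tool", "payload": {
  "deltas": "0.06 0.03 0 0; 0 0 0.35 0; 0 0 0.35 0; -0.34 0.12 0 0; -0.34 0.12 0 0; -0.34 0.12 0 0; -0.35 0.12 0 0; 0 0 0 0"
}}

```text
t: 9.45
eef_pos: [493.5, 48.1, 122.9]
tcp_rot: [-3.136, 0.001, 1.404]
ft_force: [0.8, 0.1, 0.2]
opening: 0.005
grip_force: 0.0
```

Emit:
{"api": "drive_tool", "payload": {
  "deltas": "0 0 -0.2 0; 0 0 -0.2 0; 0 0 0 0; 0 0 0 0; 0 0 0 0",
  "gripper": 0.2
}}

```text
t: 9.87
eef_pos: [500.3, 46.4, 83.6]
tcp_rot: [-3.142, 0.0, 1.402]
ft_force: [0.0, 0.4, 0.4]
opening: 0.3
grip_force: 0.0
```

```bash
cat > tips.py <<'E'
from h import *
im,d,p=shot('side'); C=cloud(d,p); e=env.state()['eef_pos']; print(e,env.state()['opening'])
Q=C.reshape(-1,3); Q=Q[~np.isnan(Q[:,0])]-e
a=np.radians(-9.5); X=Q[:,0]*np.cos(a)+Q[:,1]*np.sin(a); Y=-Q[:,0]*np.sin(a)+Q[:,1]*np.cos(a)
for z in range(-40,40,4):
    k=(abs(Y-10)<9)&(abs(X)<70)&(Q[:,2]>z)&(Q[:,2]<=z+4)
    if k.any(): print(z,k.sum(),np.sort(X[k].round()).astype(int).tolist()[:30])
E
python3 tips.py; python3 - <<'E'
from h import *
im,d,p=load('side'); save(cv2.resize(im[140:240,270:400],(780,600),interpolation=cv2.INTER_CUBIC),'c8.png')
E
```

```text
[500.42525008  46.41985698  83.78280962] 0.34108092098909737
4 9 [-23, -22, -21, -21, -20, 11, 12, 13, 14]
8 4 [-22, -22, -20, 12]
12 8 [-24, -22, -20, 11, 11, 12, 13, 16]
16 9 [-24, -21, -20, -19, 9, 11, 12, 13, 14]
20 9 [-26, -25, -23, -19, 11, 11, 14, 15, 16]
24 13 [-26, -21, -19, -18, 10, 10, 11, 13, 13, 13, 15, 17, 18]
28 7 [-26, -25, -25, -24, -21, -17, 13]
32 10 [-27, -21, -17, 11, 12, 12, 14, 15, 16, 18]
36 11 [-27, -27, -26, -25, -24, -22, -17, 10, 12, 12, 17]
```

View pics/c8.png

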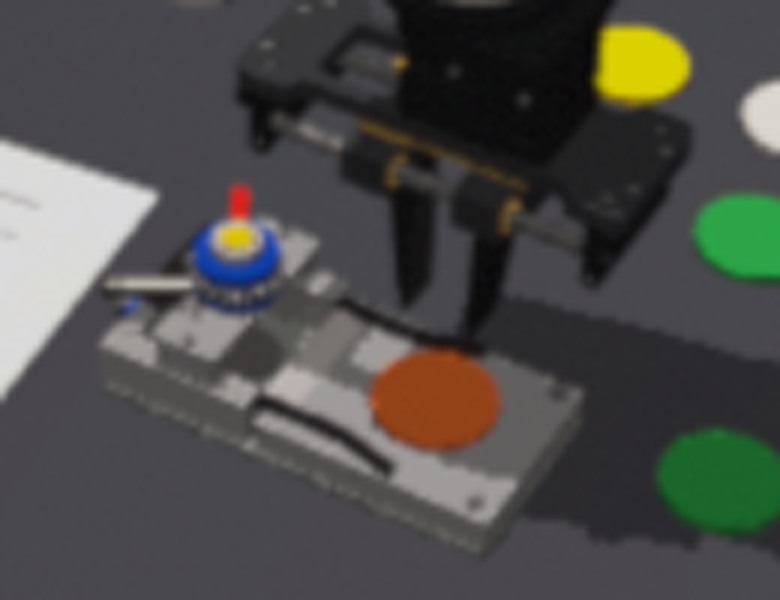

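Emit:
{"api": "drive_tool", "payload": {
  "deltas": "0.02 0.01 0 0; 0 0 -0.15 0; 0 0 -0.1 0; 0 0 0 0; 0 0 0 0; 0 0 0 0"
}}

```text
t: 10.42
eef_pos: [502.2, 47.5, 58.3]
tcp_rot: [3.141, 0.0, 1.402]
ft_force: [0.2, -0.2, -1.1]
opening: 0.757
grip_force: 0.0
```

```bash
python3 tips.py
```

```text
[502.28986532  47.46161173  58.42277171] 0.778638299664118
-40 28 [-56, -46, -45, -41, -41, -40, -40, -38, -37, -36, -36, -31, -31, -28, -26, -20, 29, 29, 31, 36, 39, 43, 46, 46, 48, 50, 51, 53]
-36 88 [-57, -56, -56, -55, -55, -54, -54, -52, -52, -52, -51, -51, -51, -49, -49, -49, -49, -48, -45, -44, -44, -42, -40, -38, -37, -36, -35, -35, -34, -34]
-32 79 [-49, -48, -41, -30, -27, -27, -27, -25, -23, -23, -21, -19, -17, -15, -14, -12, -11, -9, -9, -8, -8, -7, -6, -5, -5, -4, -2, -1, -1, 0]
-28 39 [-31, -30, -27, -26, -25, -25, -23, -21, -20, -19, -19, -18, -16, -16, -15, -14, -12, -12, -12, -11, -9, -7, -4, -3, -2, -1, 0, 1, 2, 7]
-24 1 [-29]
4 6 [-44, -44, -42, 33, 35, 39]
8 9 [-45, -43, -43, -42, 32, 34, 34, 36, 37]
12 4 [-46, -41, 33, 33]
16 8 [-45, -41, 33, 33, 34, 37, 38, 39]
20 9 [-47, -47, -46, -44, -44, -41, 32, 33, 34]
24 11 [-47, -46, -43, -41, -39, 34, 34, 34, 35, 38, 39]
28 8 [-47, -47, -46, 33, 33, 34, 35, 41]
32 14 [-48, -47, -47, -45, -44, -43, -40, -39, 33, 34, 34, 36, 38, 40]
36 8 [-48, -45, -43, 33, 34, 35, 40, 40]
```

The hand sits about 21 mm higher and 4 mm nearer the robot than the reported TCP suggests. I'll use the measured fingertip offset, tip = TCP + (-4, 0, +4).

Emit:
{"api": "drive_tool", "payload": {
  "deltas": "0.04 0 -0.1 0; 0 0 -0.1 0; 0 0 -0.1 0; 0 0 0 0; 0 0 0 0"
}}

```text
t: 10.88
eef_pos: [505.5, 47.5, 27.0]
tcp_rot: [-3.14, 0.0, 1.402]
ft_force: [-0.5, 0.6, 0.3]
opening: 0.802
grip_force: 0.0
```

Emit:
{"api": "drive_tool", "payload": {
  "deltas": "0 0 -0.02 0; 0 0 -0.02 0; 0 0 0 0; 0 0 0 0"
}}

```text
t: 11.22
eef_pos: [506.1, 47.5, 24.1]
tcp_rot: [3.141, -0.0, 1.402]
ft_force: [0.4, 0.1, 0.3]
opening: 0.802
grip_force: 0.0
```

Emit:
{"api": "drive_tool", "payload": {
  "deltas": "0 0 0 0; 0 0 0 0; 0 0 0 0; 0 0 0 0; 0 0 0 0; 0 0 0 0",
  "gripper": 1
}}

```text
t: 11.72
eef_pos: [506.0, 47.5, 24.1]
tcp_rot: [3.141, -0.0, 1.402]
ft_force: [-1.4, -0.4, 2.2]
opening: 0.605
grip_force: 30.0
```

Emit:
{"api": "drive_tool", "payload": {
  "deltas": "0 0 0.15 0; 0 0 0.25 0; 0 0 0.3 0; 0 0 0 0"
}}

```text
t: 12.05
eef_pos: [507.8, 47.5, 98.0]
tcp_rot: [3.136, -0.001, 1.402]
ft_force: [1.5, -0.1, -0.6]
opening: 0.604
grip_force: 30.0
```

Emit:
{"api": "drive_tool", "payload": {
  "deltas": "-0.02 0.3 0 0; -0.02 0.3 0 0; -0.02 0.3 0 0; -0.02 0.3 0 0; -0.02 0.3 0 0; -0.02 0.3 0 0; -0.02 0.3 0 0; -0.01 0.26 0 0; 0 0 0 0; 0 0 0 0"
}}

```text
t: 12.88
eef_pos: [490.5, 284.5, 93.2]
tcp_rot: [-3.141, 0.0, 1.405]
ft_force: [0.5, -0.4, -2.3]
opening: 0.607
grip_force: 30.0
```

Emit:
{"api": "drive_tool", "payload": {
  "deltas": "0 0 -0.3 0; 0 0 -0.3 0; 0 0 -0.2 0; 0 0 -0.05 0; 0 0 0 0; 0 0 0 0"
}}

```text
t: 13.38
eef_pos: [491.5, 283.0, 9.5]
tcp_rot: [3.141, -0.0, 1.401]
ft_force: [-0.4, 0.4, -1.1]
opening: 0.605
grip_force: 30.0
```

Emit:
{"api": "drive_tool", "payload": {
  "deltas": "0 0 0 0; 0 0 0 0; 0 0 0 0; 0 0 0.1 0; 0 0 0.3 0; 0 0 0.4 0; 0 0 0.2 0; 0 0 0 0",
  "gripper": 0.15
}}

```text
t: 14.05
eef_pos: [492.8, 284.4, 114.5]
tcp_rot: [3.135, -0.004, 1.402]
ft_force: [0.6, -0.9, 0.3]
opening: 0.852
grip_force: 0.0
```

Emit:
{"api": "drive_tool", "payload": {
  "deltas": "-0.1 -0.38 0 0; -0.1 -0.38 0 0; -0.1 -0.38 0 0; -0.1 -0.38 0 0; -0.1 -0.38 0 0; -0.1 -0.38 0 0; 0 -0.38 0 0; 0 -0.3 0 0; 0 0 0 0"
}}

```text
t: 14.8
eef_pos: [431.2, -16.4, 109.4]
tcp_rot: [3.14, 0.0, 1.398]
ft_force: [-0.8, -0.3, 0.7]
opening: 0.85
grip_force: 0.0
```

```bash
cat > look.py <<'E'
from h import *
im,d,p=shot('top'); H,S,V=cv2.split(cv2.cvtColor(im,cv2.COLOR_RGB2HSV))
ims,ds,ps=shot('side'); h,s,v=cv2.split(cv2.cvtColor(ims,cv2.COLOR_RGB2HSV))
def blobs(name,m,z,p,box):
    m=m.astype(np.uint8); M=np.zeros_like(m); a,b,c,e=box; M[b:e,a:c]=m[b:e,a:c]
    k,l,st,cc=cv2.connectedComponentsWithStats(M)
    for i in range(1,k):
        if 40<st[i,4]<500:
            ys,xs=np.where(l==i); P=at_z(np.c_[xs,ys],z,p)[:,:2]; print(name,cc[i].round(),st[i,4],P.mean(0).round(1),(np.ptp(P,axis=0)).round())
blobs('top alu',(S<40)&(V>170),6,p,(285,150,470,300))
blobs('side alu',(s<45)&(v>150),6,ps,(280,100,460,260))
blobs('top cop',(H<15)&(S>110)&(V>90),8,p,(215,180,350,260))
blobs('side cop',(h<15)&(s>110)&(v>90),8,ps,(260,180,370,310))
E
python3 look.py
```

```text
top alu [316. 178.] 100 [627.6  65.9] [58. 23.]
top alu [337. 184.] 59 [605.8  -3.6] [30. 30.]
top alu [444. 192.] 256 [ 574.  -354.5] [57. 60.]
top alu [413. 245.] 279 [ 401.2 -242.2] [58. 59.]
side alu [455. 101.] 43 [ 304.  -637.1] [50. 34.]
side alu [302. 119.] 102 [ 773.4 -315.1] [48. 50.]
side alu [285. 177.] 223 [705.4 -23.2] [ 53. 101.]
side alu [303. 195.] 44 [625.4  25. ] [32. 23.]
side alu [315. 251.] 115 [517.2 203. ] [175.  76.]
side alu [299. 257.] 127 [548.6 236.8] [78. 31.]
top cop [250. 219.] 190 [492.1 283. ] [56. 55.]
side cop [314. 278.] 389 [489.7 283.3] [58. 59.]
```

Copper lies in the tub at about (491,283). Now the alu disc at (401,-242).

Emit:
{"api": "drive_tool", "payload": {
  "deltas": "-0.04 -0.38 0 0; -0.04 -0.38 0 0; -0.04 -0.38 0 0; -0.04 -0.38 0 0; -0.04 -0.38 0 0; -0.06 -0.35 0 0; 0 0 -0.3 0; 0 0 -0.3 0; 0 0 -0.25 0; 0 0 0 0"
}}

```text
t: 15.73
eef_pos: [404.1, -235.4, 20.7]
tcp_rot: [-3.136, -0.003, 1.403]
ft_force: [0.5, 0.1, -0.5]
opening: 0.852
grip_force: 0.0
```

```bash
python3 tips.py
```

```text
[ 404.67315175 -235.83458904   22.62708691] 0.8510095776608668
-32 6 [-64, -29, -26, 27, 39, 65]
-28 53 [-67, -67, -66, -64, -62, -61, -57, -56, -54, -52, -51, -50, -49, -49, -48, -45, -43, -43, -41, -40, -39, -39, -37, -37, -34, -33, -32, -31, -29, -24]
-24 63 [-70, -66, -64, -62, -60, -59, -54, -53, -48, -47, -47, -45, -43, -42, -37, -35, -33, -29, -28, -27, -27, -24, -23, -16, -11, -11, -7, -6, -2, 3]
-20 48 [-32, -26, -25, -24, -22, -21, -21, -20, -18, -16, -15, -14, -13, -11, -10, -7, -6, -4, -1, 0, 0, 1, 2, 3, 4, 6, 7, 7, 9, 9]
-16 10 [-30, -30, -24, -18, -11, -10, -3, 19, 20, 62]
0 3 [-46, -45, 37]
4 3 [-45, 39, 40]
8 4 [-47, 36, 39, 40]
12 7 [-50, -46, -45, -44, 38, 39, 40]
16 5 [-49, -49, -43, 38, 40]
20 3 [-47, 39, 41]
24 10 [-51, -50, -49, -47, -46, -45, 38, 39, 41, 43]
28 5 [-47, -43, 39, 44, 45]
32 9 [-52, -52, -50, -46, -44, 39, 40, 43, 47]
36 10 [-51, -49, -48, -46, -43, 39, 40, 41, 43, 45]
```

Emit:
{"api": "drive_tool", "payload": {
  "deltas": "0 -0.05 -0.15 0; 0 0 -0.06 0; 0 0 -0.02 0; 0 0 0 0; 0 0 0 0"
}}

```text
t: 16.2
eef_pos: [405.4, -242.3, 1.9]
tcp_rot: [3.141, 0.0, 1.403]
ft_force: [0.7, 0.1, 0.1]
opening: 0.849
grip_force: 0.0
```

Emit:
{"api": "drive_tool", "payload": {
  "deltas": "0 0 0 0; 0 0 0 0; 0 0 0 0; 0 0 0 0; 0 0 0 0; 0 0 0 0; 0 0 0 0",
  "gripper": 1
}}

```text
t: 16.78
eef_pos: [405.1, -242.6, 1.0]
tcp_rot: [3.142, 0.0, 1.402]
ft_force: [-0.8, 0.1, 0.7]
opening: 0.419
grip_force: 0.0
```

Emit:
{"api": "drive_tool", "payload": {
  "deltas": "0 0 0.1 0; 0 0 0 0; 0 0 0 0; 0 0 0 0; 0 0 0 0; 0 0 0 0; 0 0 0 0",
  "gripper": 0.15
}}

```text
t: 17.37
eef_pos: [405.0, -242.5, 10.9]
tcp_rot: [-3.141, -0.0, 1.402]
ft_force: [0.2, -0.0, -0.6]
opening: 0.825
grip_force: 0.0
```

```bash
python3 look.py | grep alu
```

```text
top alu [316. 178.] 98 [627.3  65.8] [58. 23.]
top alu [337. 184.] 59 [605.3  -3.2] [30. 30.]
top alu [444. 192.] 256 [ 574.  -354.5] [57. 60.]
side alu [302. 119.] 102 [ 773.4 -315.1] [48. 50.]
side alu [361. 127.] 153 [ 572.5 -351.7] [59. 60.]
side alu [285. 177.] 223 [705.4 -23.2] [ 53. 101.]
side alu [303. 195.] 44 [625.4  25. ] [32. 23.]
side alu [315. 251.] 114 [518.  203.1] [175.  76.]
side alu [299. 257.] 127 [548.6 236.8] [78. 31.]
```

Emit:
{"api": "drive_tool", "payload": {
  "deltas": "0 0 -0.1 0; 0 0 -0.03 0; 0 0 0 0; 0 0 0 0"
}}

```text
t: 17.8
eef_pos: [404.9, -242.4, -2.6]
tcp_rot: [-3.141, -0.001, 1.402]
ft_force: [-0.3, -0.0, 0.9]
opening: 0.849
grip_force: 0.0
```

```bash
python3 - <<'E'
from h import *
im,d,p=shot('side'); save(cv2.resize(im[100:220,340:480],(700,600),interpolation=cv2.INTER_CUBIC),'c9.png')
E
```

```text
(no output)
```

View pics/c9.png

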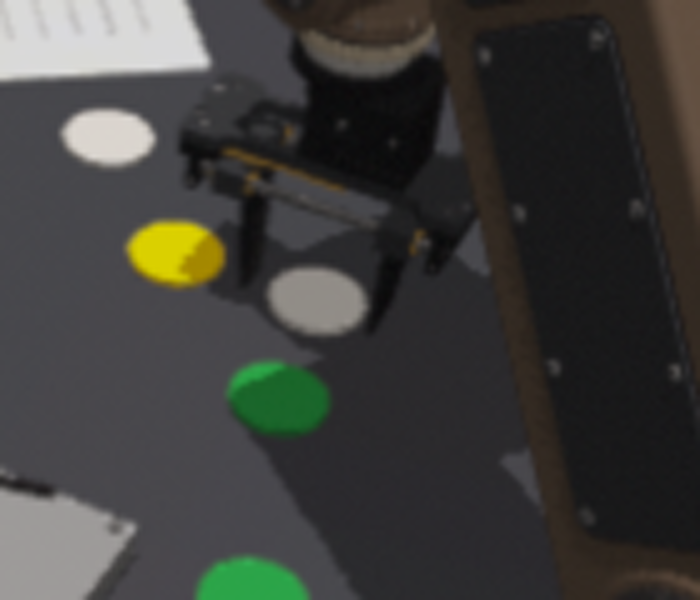

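The disc sits between the fingers and is centred well enough. Closing.

Emit:
{"api": "drive_tool", "payload": {
  "deltas": "0 0 0 0; 0 0 0 0; 0 0 0 0; 0 0 0 0; 0 0 0 0; 0 0 0 0",
  "gripper": 1
}}

```text
t: 18.35
eef_pos: [405.1, -242.6, -1.9]
tcp_rot: [3.141, 0.0, 1.402]
ft_force: [-0.6, 0.7, 2.1]
opening: 0.613
grip_force: 30.0
```

Emit:
{"api": "drive_tool", "payload": {
  "deltas": "0 0 0.2 0; 0 0 0.4 0; 0 0 0.4 0; 0.13 0.36 0 0; 0.13 0.36 0 0; 0.13 0.36 0 0; 0.13 0.36 0 0; 0.13 0.36 0 0; 0.13 0.36 0 0; 0.13 0.36 0 0"
}}

```text
t: 19.18
eef_pos: [496.3, 11.4, 98.0]
tcp_rot: [3.141, 0.0, 1.402]
ft_force: [1.3, 0.4, -0.7]
opening: 0.61
grip_force: 30.0
```

Emit:
{"api": "drive_tool", "payload": {
  "deltas": "0.14 0.39 0 0; 0 0 0 0; 0 0 0 0; 0 0 0 0"
}}

```text
t: 19.52
eef_pos: [509.6, 48.4, 97.8]
tcp_rot: [-3.141, 0.0, 1.403]
ft_force: [-0.0, -0.1, 0.2]
opening: 0.614
grip_force: 30.0
```

Emit:
{"api": "drive_tool", "payload": {
  "deltas": "0 0 -0.3 0; 0 0 -0.25 0; 0 0 -0.1 0; 0 0 -0.07 0; 0 0 0 0; 0 0 0 0"
}}

```text
t: 20.02
eef_pos: [510.3, 47.9, 26.5]
tcp_rot: [3.141, -0.0, 1.401]
ft_force: [0.1, -0.5, 0.4]
opening: 0.61
grip_force: 30.0
```

Emit:
{"api": "drive_tool", "payload": {
  "deltas": "0 0 0 0; 0 0 0 0; 0 0 0 0; 0 0 0 0; 0 0 0.3 0; 0 0 0.3 0; 0 0 0 0",
  "gripper": 0.2
}}

```text
t: 20.6
eef_pos: [512.0, 48.6, 90.3]
tcp_rot: [3.135, -0.001, 1.402]
ft_force: [0.7, -0.4, 0.4]
opening: 0.805
grip_force: 0.0
```

Emit:
{"api": "drive_tool", "payload": {
  "deltas": "-0.3 0.05 0 0; -0.3 0.05 0 0; 0 0 0 0; 0 0 0 0; 0 0 0 0; 0 0 0 0; 0 0 0 0; 0 0 0 0",
  "gripper": 1
}}

```text
t: 21.27
eef_pos: [450.6, 58.4, 85.8]
tcp_rot: [3.141, -0.0, 1.402]
ft_force: [0.1, 0.1, 0.3]
opening: 0.297
grip_force: 0.0
```

```bash
python3 tips.py; python3 - <<'E'
from h import *
im,d,p=load('side'); save(cv2.resize(im[150:240,270:390],(800,600),interpolation=cv2.INTER_CUBIC),'c10.png')
E
```

```text
[450.43630056  58.37685337  85.77295577] 0.2559101133622847
4 5 [-21, -20, 11, 13, 14]
8 5 [-21, -19, 11, 13, 16]
12 10 [-22, -20, -18, 10, 11, 12, 12, 12, 15, 16]
16 5 [-24, -24, -21, -18, 12]
20 7 [-24, -21, 11, 11, 12, 14, 16]
24 10 [-25, -24, -24, -22, -18, -17, 10, 11, 13, 16]
28 12 [-26, -23, -21, -20, -17, -15, 10, 11, 12, 13, 15, 16]
32 11 [-25, -25, -23, -20, 11, 11, 12, 14, 15, 17, 21]
36 10 [-25, -25, -22, -22, 11, 12, 12, 15, 17, 21]
```

View pics/c10.png

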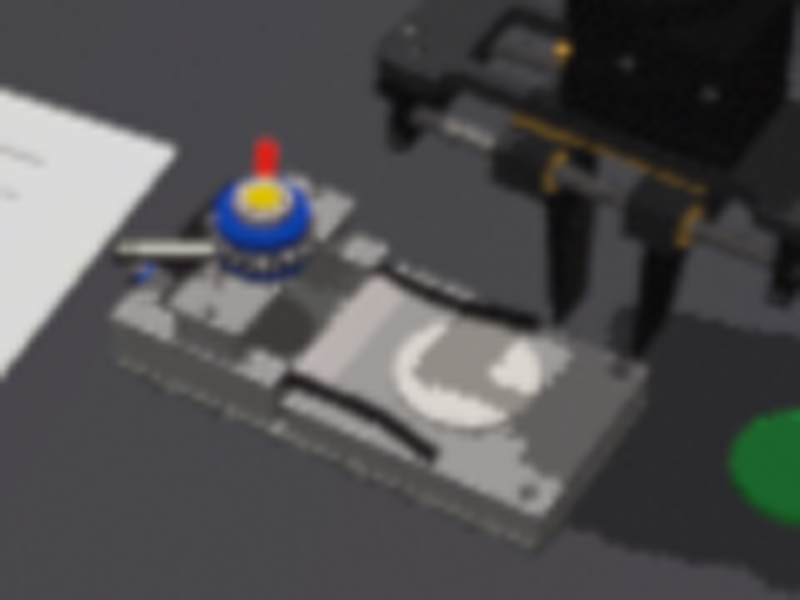

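The disc lies on the shelf, centred in the channel. I'll close fully, lower behind it and push.

Emit:
{"api": "drive_tool", "payload": {
  "deltas": "0 0 -0.3 0; 0 0 -0.3 0; 0 0 0 0; 0 0 0 0; 0.079 -0.013 0 0; 0.079 -0.013 0 0; 0.079 -0.013 0 0; 0.079 -0.013 0 0; 0 0 0 0"
}}

```text
t: 22.07
eef_pos: [484.0, 52.9, 26.8]
tcp_rot: [3.138, -0.0, 1.402]
ft_force: [-0.3, 0.8, -0.1]
opening: 0.005
grip_force: 0.0
```

Emit:
{"api": "drive_tool", "payload": {
  "deltas": "0.069 -0.011 0 0; 0.069 -0.011 0 0; 0.069 -0.011 0 0; 0.069 -0.011 0 0; 0.069 -0.011 0 0; 0.069 -0.011 0 0; 0.069 -0.011 0 0; 0.069 -0.011 0.02 0; 0.059 -0.01 0.02 0; 0 0 0 0"
}}

```text
t: 22.9
eef_pos: [544.2, 43.2, 30.4]
tcp_rot: [3.14, -0.0, 1.402]
ft_force: [0.5, 0.7, -0.3]
opening: 0.0
grip_force: 0.0
```

```bash
python3 - <<'E'
from h import *
im,d,p=shot('side'); save(cv2.resize(im[150:240,270:390],(800,600),interpolation=cv2.INTER_CUBIC),'c11.png')
e=env.state()['eef_pos']; r=e-[604.8,32.7,0]; print(e,env.state()['ft_force'], r[0]*.9869-r[1]*.1616,r[0]*.1616+r[1]*.9869)
C=cloud(d,p).reshape(-1,3); C=C-[604.8,32.7,0]; X=C[:,0]*.9869-C[:,1]*.1616; Y=C[:,0]*.1616+C[:,1]*.9869
k=(abs(X)<33)&(abs(Y)<33)&(C[:,2]<45); print(np.c_[X,Y,C[:,2]][k].round()[::3].tolist())
E
```

```text
[543.33267454  43.35848771  30.13913381] [-1.28924628  0.92791508 -0.85664163] -62.38451511451061 0.5857417247893544
[[-12.0, -28.0, 34.0], [-11.0, -31.0, 27.0], [-7.0, -32.0, 20.0], [-20.0, -31.0, 27.0], [-10.0, -32.0, 17.0], [-20.0, -32.0, 23.0], [-11.0, -31.0, 15.0], [-24.0, -31.0, 22.0], [32.0, 13.0, 25.0], [-11.0, -31.0, 11.0], [32.0, 24.0, 31.0], [-1.0, -26.0, 6.0], [-8.0, -31.0, 6.0], [-20.0, -32.0, 11.0], [32.0, 23.0, 26.0], [0.0, -22.0, 5.0], [-8.0, -25.0, 7.0], [-16.0, -33.0, 4.0], [32.0, 29.0, 27.0], [-2.0, -19.0, 4.0], [-10.0, -22.0, 6.0], [-16.0, -28.0, 4.0], [-24.0, -32.0, 5.0], [-3.0, -11.0, 7.0], [-9.0, -17.0, 6.0], [-16.0, -23.0, 4.0], [-23.0, -28.0, 3.0], [-4.0, -9.0, 6.0], [-11.0, -14.0, 5.0], [-19.0, -18.0, 6.0], [-17.0, 32.0, 43.0], [-4.0, -4.0, 6.0], [-12.0, -8.0, 7.0], [-16.0, -17.0, 2.0], [2.0, 2.0, 4.0], [-3.0, -6.0, -0.0], [-11.0, -9.0, 1.0], [-18.0, -13.0, 2.0], [1.0, 5.0, 3.0], [-8.0, 2.0, 6.0], [-15.0, -2.0, 6.0], [-22.0, -7.0, 5.0], [-2.0, 9.0, 4.0], [-10.0, 7.0, 6.0], [-17.0, 1.0, 5.0], [-24.0, -4.0, 5.0], [-11.0, 13.0, 8.0], [-17.0, 7.0, 6.0], [-25.0, 3.0, 6.0], [-20.0, 11.0, 7.0], [-20.0, 11.0, 3.0], [-32.0, 31.0, 7.0]]
```

View pics/c11.png

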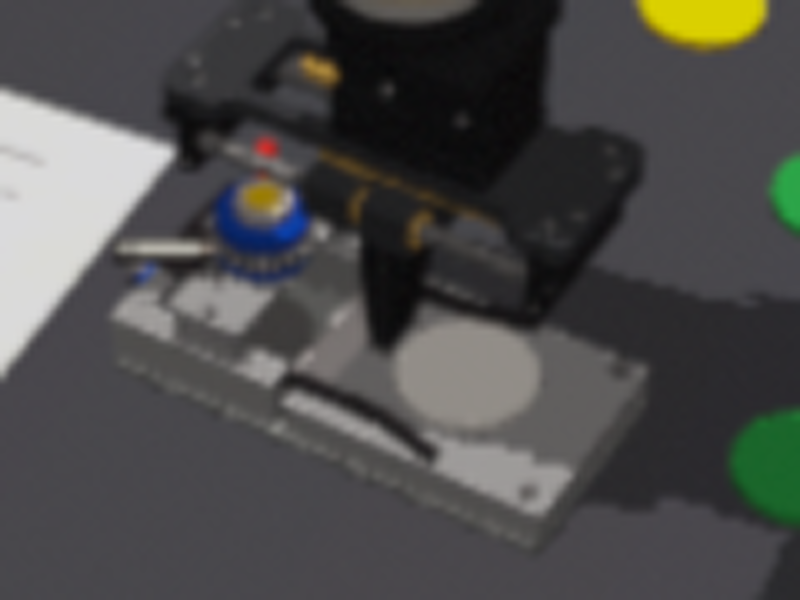

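The fingers passed over the disc, which is still at crop (467,375), so the tip must be about TCP+5. Retreat and push lower.

Emit:
{"api": "drive_tool", "payload": {
  "deltas": "0 0 0.3 0; -0.3 0.05 0 0; -0.3 0.05 0 0; -0.34 0.056 0 0; 0 0 0 0; 0 0 0 0"
}}

```text
t: 23.45
eef_pos: [447.5, 59.4, 60.3]
tcp_rot: [-3.141, 0.0, 1.403]
ft_force: [0.6, 0.0, 0.5]
opening: 0.006
grip_force: 0.0
```

```bash
cat > st.py <<'E'
from h import *
import sys
im,d,p=shot('side'); im2,d2,p2=shot('top')
s=env.state(); e=s['eef_pos']; r=e-[604.8,32.7,0]; print('tcp',e.round(1),s['ft_force'].round(1),'standX',round(r[0]*.9869-r[1]*.1616,1),'Y',round(r[0]*.1616+r[1]*.9869,1))
for n,d,p in(('side',d,p),('top',d2,p2)):
    C=cloud(d,p).reshape(-1,3)-[604.8,32.7,0]; X=C[:,0]*.9869-C[:,1]*.1616; Y=C[:,0]*.1616+C[:,1]*.9869; Z=C[:,2]
    k=(X>-156)&(X<-40)&(abs(Y)<38)&(Z>27.5)&(Z<34)&(abs(abs(Y)-38)>3)
    print(n,'shelf pts',k.sum(), X[k].mean().round(1),Y[k].mean().round(1),np.percentile(X[k],[3,97]).round(),np.percentile(Y[k],[3,97]).round() if k.any() else '')
    for a in range(-32,34,8):
        k=(X>a)&(X<=a+8)&(abs(Y)<30)&(Z<44)&(Z>-5)
        if k.any(): print(' X%d n%d z %s'%(a,k.sum(),np.percentile(Z[k],[10,50,90]).round(1)))
E
python3 st.py
```

```text
tcp [449.6  59.1  60.2] [ 1.  -0.6  0.8] standX -157.4 Y 0.9
side shelf pts 265 -94.3 -2.2 [-122.  -43.] [-33.  27.]
 X-32 n3 z [1.2 4.5 5.4]
 X-24 n32 z [3.  5.3 7.5]
 X-16 n32 z [2.5 4.7 7.7]
 X-8 n25 z [2.9 5.4 6.6]
 X0 n14 z [3.  5.2 6.6]
 X24 n4 z [23.5 28.6 30.7]
 X32 n14 z [19.2 28.8 32.2]
top shelf pts 8 -42.1 -1.1 [-43. -41.] [-30.  30.]
 X-32 n32 z [0.4 4.5 8.3]
 X-24 n45 z [1.9 5.4 8.8]
 X-16 n31 z [1.7 4.1 8.4]
 X32 n1 z [43.9 43.9 43.9]
```

Emit:
{"api": "drive_tool", "payload": {
  "deltas": "0 0 -0.2 0; 0 0 -0.12 0; 0 0 -0.05 0; 0 0 0 0; 0 0 0 0; 0 0 0 0"
}}

```text
t: 24.05
eef_pos: [449.3, 59.0, 23.4]
tcp_rot: [3.141, -0.0, 1.402]
ft_force: [0.4, 0.2, 1.0]
opening: 0.008
grip_force: 0.0
```

Emit:
{"api": "drive_tool", "payload": {
  "deltas": "0.079 -0.013 0 0; 0.079 -0.013 0 0; 0.079 -0.013 0 0; 0.079 -0.013 0 0; 0.079 -0.013 0 0; 0.079 -0.013 0 0; 0 0 0 0"
}}

```text
t: 24.63
eef_pos: [498.0, 51.0, 23.0]
tcp_rot: [3.14, -0.0, 1.402]
ft_force: [-0.2, -0.2, -0.6]
opening: 0.003
grip_force: 0.0
```

```bash
python3 st.py
```

```text
tcp [496.2  51.2  22.8] [-0.9 -0.2  0.3] standX -110.2 Y 0.7
side shelf pts 255 -73.7 2.0 [-115.  -48.] [-32.  27.]
 X-32 n4 z [ 1.4  4.7 20.5]
 X-24 n27 z [2.8 4.9 8. ]
 X-16 n39 z [ 3.1  5.1 14.3]
 X-8 n30 z [2.9 4.8 7. ]
 X0 n12 z [2.6 4.5 6.9]
 X24 n4 z [22.6 25.6 29.6]
 X32 n17 z [21.1 27.8 32.5]st.py:8: RuntimeWarning: Mean of empty slice.
  print(n,'shelf pts',k.sum(), X[k].mean().round(1),Y[k].mean().round(1),np.percentile(X[k],[3,97]).round(),np.percentile(Y[k],[3,97]).round() if k.any() else '')
  ret = ret.dtype.type(ret / rcount)
Traceback (most recent call last):
  File "st.py", line 8, in <module>
    print(n,'shelf pts',k.sum(), X[k].mean().round(1),Y[k].mean().round(1),np.percentile(X[k],[3,97]).round(),np.percentile(Y[k],[3,97]).round() if k.any() else '')
                                                                           ~~~~~~~~~~~~~^^^^^^^^^^^^^
IndexError: index -1 is out of bounds for axis 0 with size 0
```

The disc is moving. Continue over the lip.

Emit:
{"api": "drive_tool", "payload": {
  "deltas": "0.059 -0.01 0 0; 0.059 -0.01 0 0; 0.059 -0.01 0 0; 0.059 -0.01 0 0; 0.059 -0.01 0 0; 0.059 -0.01 0.01 0; 0.059 -0.01 0.01 0; 0 0 0.01 0; 0 0 0 0"
}}

```text
t: 25.48
eef_pos: [537.7, 44.2, 26.1]
tcp_rot: [3.141, -0.0, 1.402]
ft_force: [0.8, -0.6, 0.5]
opening: 0.007
grip_force: 0.0
```

Emit:
{"api": "drive_tool", "payload": {
  "deltas": "0.045 -0.007 0 0; 0.045 -0.007 0 0; 0.045 -0.007 0 0; 0.045 -0.007 0 0; 0.045 -0.007 0 0; 0.045 -0.007 0 0; 0 0 0 0; 0 0 0 0"
}}

```text
t: 26.15
eef_pos: [564.5, 40.0, 25.9]
tcp_rot: [-3.142, 0.0, 1.402]
ft_force: [0.2, 0.4, -0.2]
opening: 0.003
grip_force: 0.0
```

```bash
sed -i 's/    print(n,.shelf/    if k.any(): print(n,"shelf/; s/shelf pts./shelf pts"/' st.py; python3 st.py
```

```text
tcp [564.2  40.1  25.9] [ 0.7  1.  -0.3] standX -41.3 Y 0.7
side shelf pts 42 -69.2 -11.6 [-120.  -42.] [-35.  32.]
 X-32 n25 z [ 6.3 28.2 30.9]
 X-24 n31 z [ 5.3 26.2 28.2]
 X-16 n33 z [19.9 21.8 24.8]
 X-8 n12 z [19.2 20.4 22.5]
 X24 n2 z [27. 29. 31.]
 X32 n16 z [20.5 28.4 32.1]
```

Emit:
{"api": "drive_tool", "payload": {
  "deltas": "0.03 -0.005 0 0; 0.03 -0.005 0 0; 0 0 0 0; 0 0 0 0"
}}

```text
t: 26.58
eef_pos: [570.6, 39.0, 26.0]
tcp_rot: [3.141, -0.0, 1.402]
ft_force: [0.5, -0.2, -1.2]
opening: 0.006
grip_force: 0.0
```

```bash
python3 st.py
```

```text
tcp [570.4  39.1  25.9] [-0.4  0.3  0.8] standX -35.0 Y 0.7
side shelf pts 45 -64.0 -14.5 [-121.  -41.] [-34.  29.]
 X-32 n10 z [ 4.4 10.3 12.3]
 X-24 n19 z [ 8.5 10.3 13.4]
 X-16 n26 z [ 8.8 10.4 12.6]
 X-8 n27 z [ 8.8 10.6 12.4]
 X0 n4 z [6.8 7.8 9.9]
 X24 n3 z [23.6 27.1 30.1]
 X32 n17 z [21.7 29.4 32.1]
```

The first disc lies flat in the pocket. Go for the second, checking its position first.

Emit:
{"api": "drive_tool", "payload": {
  "deltas": "-0.2 0.03 0.1 0; 0 0 0.3 0; 0 0 0.3 0; 0 -0.35 0 0; 0 -0.35 0 0; 0 -0.35 0 0; 0 -0.35 0 0; 0 -0.35 0 0; 0 -0.35 0 0; 0 -0.35 0 0",
  "gripper": 0.15
}}

```text
t: 27.52
eef_pos: [550.1, -204.6, 96.0]
tcp_rot: [3.142, -0.0, 1.402]
ft_force: [-0.1, -0.1, -0.1]
opening: 0.65
grip_force: 0.0
```

```bash
python3 look.py | grep -E 'alu|cop'; python3 -c "
from h import *;print(env.state()['eef_pos'])"
```

```text
top alu [461. 163.] 489 [ 673.8 -418.5] [131.  81.]
top alu [316. 178.] 99 [627.2  65.9] [58. 23.]
top alu [337. 184.] 59 [605.7  -3.5] [30. 30.]
top alu [318. 205.] 386 [537.6  60.5] [135.  93.]
side alu [330. 109.] 297 [ 707.5 -412.3] [112. 101.]
side alu [359. 105.] 63 [ 620.9 -472.8] [62. 28.]
side alu [356. 112.] 73 [ 618.8 -429.5] [56. 38.]
side alu [302. 119.] 102 [ 773.4 -315.1] [48. 50.]
side alu [360. 127.] 123 [ 577.6 -350.5] [48. 60.]
side alu [285. 177.] 223 [705.4 -23.2] [ 53. 101.]
side alu [303. 195.] 44 [625.4  25. ] [32. 23.]
side alu [315. 251.] 114 [518.  203.1] [175.  76.]
side alu [299. 257.] 127 [548.6 236.8] [78. 31.]
top cop [250. 219.] 193 [492.8 283.4] [56. 55.]
side cop [314. 278.] 390 [489.6 283.3] [58. 59.]
[ 550.3889879  -207.32629693   95.90910782]
```

Emit:
{"api": "drive_tool", "payload": {
  "deltas": "0.07 -0.37 0 0; 0.07 -0.37 0 0; 0.07 -0.36 0 0; 0.06 -0.36 0 0; 0 0 -0.3 0; 0 0 -0.3 0; 0 0 -0.2 0; 0 0 0 0; 0 0 0 0"
}}

```text
t: 28.37
eef_pos: [577.2, -348.2, 15.4]
tcp_rot: [-3.14, -0.001, 1.403]
ft_force: [0.7, 0.8, 0.7]
opening: 0.847
grip_force: 0.0
```

```bash
python3 - <<'E'
from h import *
im,d,p=shot('side'); e=env.state()['eef_pos']; print(e,env.state()['opening'])
C=cloud(d,p); h,s,v=cv2.split(cv2.cvtColor(im,cv2.COLOR_RGB2HSV))
Q=C-[574,-354,0]; k=(np.hypot(Q[...,0],Q[...,1])<45)&(s<60)&(v>105)&(C[...,2]>1)&(C[...,2]<10)
ys,xs=np.where(k); P=at_z(np.c_[xs,ys],6,p)[:,:2]; print(k.sum(),P.mean(0),cv2.minEnclosingCircle(P.astype(np.float32)))
E
python3 tips.py | tail -12
```

```text
[ 577.90699587 -348.6714404    16.73729048] 0.8507774267757894
139 [ 572.58182447 -350.45649305] ((571.2106323242188, -350.6129150390625), 31.261537551879883)
-16 35 [-63, -34, -31, -28, -23, -22, -22, -20, -19, -16, -15, -13, -13, -11, -11, -8, -7, -6, -4, -4, 0, 0, 3, 4, 7, 8, 10, 14, 16, 19]
-12 12 [-32, -29, -27, -19, -9, -7, -2, 1, 2, 4, 12, 15]
0 1 [-47]
4 4 [-47, 36, 38, 38]
8 4 [-50, 36, 38, 39]
12 6 [-51, -49, -49, -46, 36, 46]
16 6 [-51, -47, 37, 38, 38, 43]
20 7 [-52, -51, -50, -46, 35, 39, 45]
24 7 [-51, -49, -43, 37, 37, 39, 44]
28 7 [-52, -49, -48, 37, 38, 39, 39]
32 6 [-53, -45, 37, 40, 43, 45]
36 10 [-54, -53, -52, -51, -50, -49, 37, 38, 40, 46]
```

Emit:
{"api": "drive_tool", "payload": {
  "deltas": "0 -0.03 -0.1 0; 0 -0.01 -0.08 0; 0 0 0 0; 0 0 0 0"
}}

```text
t: 28.8
eef_pos: [577.3, -352.9, -2.4]
tcp_rot: [-3.141, -0.0, 1.402]
ft_force: [0.4, -0.3, 0.4]
opening: 0.85
grip_force: 0.0
```

Emit:
{"api": "drive_tool", "payload": {
  "deltas": "0 0 0 0; 0 0 0 0; 0 0 0 0; 0 0 0 0; 0 0 0 0; 0 0 0 0",
  "gripper": 1
}}

```text
t: 29.3
eef_pos: [577.6, -353.0, -1.8]
tcp_rot: [3.141, 0.0, 1.402]
ft_force: [-0.5, 0.9, 2.3]
opening: 0.614
grip_force: 30.0
```

Emit:
{"api": "drive_tool", "payload": {
  "deltas": "0 0 0.2 0; 0 0 0.4 0; 0 0 0.4 0; -0.16 0.34 0 0; -0.16 0.34 0 0; -0.16 0.34 0 0; -0.16 0.34 0 0; -0.04 0.34 0 0; 0 0.34 0 0; 0 0.34 0 0"
}}

```text
t: 30.13
eef_pos: [508.9, -113.6, 98.2]
tcp_rot: [3.141, 0.0, 1.402]
ft_force: [0.6, -0.8, -0.7]
opening: 0.614
grip_force: 30.0
```

Emit:
{"api": "drive_tool", "payload": {
  "deltas": "0 0.34 0 0; 0 0.34 0 0; 0 0.34 0 0; 0 0.34 0 0; 0 0.27 0 0; 0 0 0 0; 0 0 0 0; 0 0 0 0"
}}

```text
t: 30.8
eef_pos: [509.5, 47.8, 98.0]
tcp_rot: [3.141, 0.0, 1.403]
ft_force: [-0.1, 0.0, -0.4]
opening: 0.612
grip_force: 30.0
```

Lower to TCP ≈ 25, release, retreat, close, and lower behind the disc.

Emit:
{"api": "drive_tool", "payload": {
  "deltas": "0 0 -0.3 0; 0 0 -0.25 0; 0 0 -0.1 0; 0 0 -0.07 0; 0 0 -0.01 0; 0 0 0 0; 0 0 0 0"
}}

```text
t: 31.38
eef_pos: [510.0, 47.8, 25.8]
tcp_rot: [3.14, -0.0, 1.402]
ft_force: [-1.0, -0.2, -0.6]
opening: 0.611
grip_force: 30.0
```

Emit:
{"api": "drive_tool", "payload": {
  "deltas": "0 0 0 0; 0 0 0 0; 0 0 0 0; 0 0 0 0; 0 0 0.3 0; 0 0 0.3 0; 0 0 0 0",
  "gripper": 0.2
}}

```text
t: 31.97
eef_pos: [511.4, 48.1, 89.2]
tcp_rot: [3.135, -0.001, 1.402]
ft_force: [-0.3, 0.5, 0.4]
opening: 0.798
grip_force: 0.0
```

Emit:
{"api": "drive_tool", "payload": {
  "deltas": "-0.3 0.05 0 0; -0.31 0.05 0 0; 0 0 0 0; 0 0 0 0; 0 0 0 0; 0 0 0 0; 0 0 0 0; 0 0 0 0; 0 0 0 0; 0 0 0 0",
  "gripper": 1
}}

```text
t: 32.8
eef_pos: [448.6, 58.0, 84.8]
tcp_rot: [-3.142, 0.0, 1.402]
ft_force: [0.1, -0.4, 0.3]
opening: 0.159
grip_force: 0.0
```

```bash
python3 st.py
```

```text
tcp [448.5  58.   84.9] [-0.5 -0.2 -0.9] standX -158.3 Y -0.3
side shelf pts 276 -95.9 -3.3 [-126.  -51.] [-33.  26.]
 X-32 n14 z [ 5.  10.9 12.5]
 X-24 n30 z [ 6.6  9.9 13.4]
 X-16 n38 z [ 8.  10.5 13.6]
 X-8 n30 z [ 7.8 11.  13. ]
 X0 n5 z [ 7.3  8.6 30.6]
 X24 n4 z [21.7 29.6 31.5]
 X32 n15 z [19.3 29.3 33.2]
 X-32 n36 z [ 4.8  9.2 13.4]
 X-24 n46 z [ 5.1  8.7 14.8]
 X-16 n26 z [ 5.   9.3 12.2]
```

Emit:
{"api": "drive_tool", "payload": {
  "deltas": "0 0 -0.3 0; 0 0 -0.22 0; 0 0 -0.1 0; 0 0 0 0; 0 0 0 0; 0 0 0 0"
}}

```text
t: 33.4
eef_pos: [448.8, 58.1, 23.6]
tcp_rot: [3.141, -0.0, 1.402]
ft_force: [0.0, 0.3, -0.2]
opening: 0.004
grip_force: 0.0
```

Emit:
{"api": "drive_tool", "payload": {
  "deltas": "0.079 -0.013 0 0; 0.079 -0.013 0 0; 0.079 -0.013 0 0; 0.079 -0.013 0 0; 0.079 -0.013 0 0; 0.079 -0.013 0 0; 0 0 0 0"
}}

```text
t: 33.98
eef_pos: [497.7, 50.0, 23.0]
tcp_rot: [3.14, -0.0, 1.402]
ft_force: [0.0, -0.3, -0.7]
opening: -0.0
grip_force: 0.0
```

```bash
python3 st.py | head -3
```

```text
tcp [495.9  50.2  22.8] [-0.6  1.   1.2] standX -110.3 Y -0.3
side shelf pts 262 -74.3 -0.2 [-116.  -47.] [-33.  26.]
 X-32 n16 z [ 8.  10.5 13.6]
```

Emit:
{"api": "drive_tool", "payload": {
  "deltas": "0.059 -0.01 0 0; 0.059 -0.01 0 0; 0.059 -0.01 0 0; 0.059 -0.01 0 0; 0.059 -0.01 0 0; 0.059 -0.01 0.01 0; 0.059 -0.01 0.01 0; 0 0 0.01 0; 0 0 0 0"
}}

```text
t: 34.83
eef_pos: [537.4, 43.2, 26.1]
tcp_rot: [3.141, -0.0, 1.402]
ft_force: [0.1, -0.2, -0.2]
opening: 0.003
grip_force: 0.0
```

Emit:
{"api": "drive_tool", "payload": {
  "deltas": "0.045 -0.007 0 0; 0.045 -0.007 0 0; 0.045 -0.007 0 0; 0.045 -0.007 0 0; 0.045 -0.007 0 0; 0.045 -0.007 0 0; 0.03 -0.005 0 0; 0.03 -0.005 0 0; 0 0 0 0; 0 0 0 0"
}}

```text
t: 35.67
eef_pos: [570.2, 38.1, 25.9]
tcp_rot: [3.142, 0.0, 1.402]
ft_force: [0.2, -0.9, -0.4]
opening: 0.005
grip_force: 0.0
```

```bash
python3 st.py
```

```text
tcp [570.   38.1  25.9] [ 1.1  0.  -0.9] standX -35.3 Y -0.3
side shelf pts 44 -74.7 -11.2 [-136.  -41.] [-34.  35.]
 X-32 n17 z [ 8.6 14.8 18.9]
 X-24 n21 z [14.7 16.1 18.4]
 X-16 n28 z [13.9 16.4 18.1]
 X-8 n23 z [13.9 16.2 18.5]
 X24 n5 z [24.4 26.8 31.5]
 X32 n15 z [19.7 28.9 31.8]
```

Both alu discs lie flat and stacked (top about 17–18 mm). Now move to the clockwise side of the tab to open the iris.

Emit:
{"api": "drive_tool", "payload": {
  "deltas": "-0.2 0.03 0.1 0; 0 0 0.4 0; 0 0 0.4 0; 0.15 -0.18 0 0; 0.15 -0.18 0 0; 0.15 -0.18 0 0; 0 0 0 0; 0 0 0 0"
}}

```text
t: 36.43
eef_pos: [595.1, -13.5, 115.7]
tcp_rot: [-3.141, -0.0, 1.401]
ft_force: [-1.1, 0.8, -1.2]
opening: -0.0
grip_force: 0.0
```

```bash
cat > tab.py <<'E'
from h import *
A=np.array([604.8,32.7])
for n in('side','top'):
    im,d,p=shot(n); H,S,V=cv2.split(cv2.cvtColor(im,cv2.COLOR_RGB2HSV))
    ys,xs=np.where(((H<7)|(H>173))&(S>130)&(V>50)); P=at_z(np.c_[xs,ys],66,p)[:,:2]-A
    r=np.hypot(*P.T); k=(r<56)&(r>26)
    if k.any():
        m=P[k].mean(0); print(n,k.sum(),'r',np.hypot(*m).round(1),'joint',round(np.arctan2(m[1],m[0])+np.radians(9.3+60),3))
s=env.state(); print(s['eef_pos'].round(1),s['ft_force'].round(1))
E
python3 tab.py; python3 st.py | tail -12
```

```text
side 19 r 40.3 joint 0.006
tcp [594.5 -12.2 115.8] [-0.3 -0.3  0. ] standX -2.9 Y -46.0
side shelf pts 42 -73.1 -14.3 [-152.  -41.] [-34.  31.]
 X-32 n27 z [ 7.1 15.9 18.4]
 X-24 n35 z [14. 16. 18.]
 X-16 n36 z [14.1 16.6 18.7]
 X-8 n25 z [14.5 16.3 18.9]
 X24 n3 z [25.1 29.8 30.5]
 X32 n19 z [20.2 27.5 31.8]
top shelf pts 31 -85.0 26.0 [-149.  -43.] [13. 35.]
 X-32 n10 z [3.9 5.  7.1]
 X-24 n16 z [ 3.4 10.2 17.5]
 X-16 n7 z [ 5.4 15.3 19.1]Traceback (most recent call last):
  File "tab.py", line 5, in <module>
    ys,xs=np.where(((H<7)|(H>173))&(S>130)&(V>50)); P=at_z(np.c_[xs,ys],66,p)[:,:2]-A
                                                      ~~~~^^^^^^^^^^^^^^^^^^^
  File "h.py", line 14, in at_z
    T=np.linalg.inv(np.array(p['camera_from_world'])); r=rays(uv,p)
                                                         ~~~~^^^^^^
  File "h.py", line 11, in rays
    return cv2.undistortPoints(uv,np.array(p['mtx']),dist(p)).reshape(-1,2)
           ~~~~~~~~~~~~~~~~~~~^^^^^^^^^^^^^^^^^^^^^^^^^^^^^^^
cv2.error: OpenCV(4.12.0) /io/opencv/modules/calib3d/src/undistort.dispatch.cpp:347: error: (-215:Assertion failed) CV_IS_MAT(_src) && CV_IS_MAT(_dst) && (_src->rows == 1 || _src->cols == 1) && (_dst->rows == 1 || _dst->cols == 1) && _src->cols + _src->rows - 1 == _dst->rows + _dst->cols - 1 && (CV_MAT_TYPE(_src->type) == CV_32FC2 || CV_MAT_TYPE(_src->type) == CV_64FC2) && (CV_MAT_TYPE(_dst->type) == CV_32FC2 || CV_MAT_TYPE(_dst->type) == CV_64FC2) in function 'cvUndistortPointsInternal'
```

Emit:
{"api": "drive_tool", "payload": {
  "deltas": "0 0 -0.3 0; 0 0 -0.22 0; 0 0 -0.1 0; 0 0 0 0; 0 0 0 0; 0 0 0 0"
}}

```text
t: 37.13
eef_pos: [595.7, -12.8, 55.0]
tcp_rot: [3.14, -0.0, 1.402]
ft_force: [-0.2, 0.5, 0.4]
opening: 0.005
grip_force: 0.0
```

Emit:
{"api": "drive_tool", "payload": {
  "deltas": "0.06 0 0 0; 0.06 0.01 0 0; 0.06 0.01 0 0; 0.07 0.02 0 0; 0.07 0.02 0 0; 0 0 0 0; 0 0 0 0"
}}

```text
t: 37.72
eef_pos: [627.8, -6.8, 53.8]
tcp_rot: [3.141, -0.0, 1.402]
ft_force: [-0.4, 0.5, 0.1]
opening: 0.004
grip_force: 0.0
```

```bash
sed -i 's/^    ys,xs/    if n=="top": continue\n    ys,xs/' tab.py; python3 tab.py
```

```text
side 27 r 38.8 joint 0.569
[627.3  -6.9  53.9] [ 0.2  0.2 -0.2]
```

Emit:
{"api": "drive_tool", "payload": {
  "deltas": "0.06 0.04 0 0; 0.05 0.04 0 0; 0.03 0.04 0 0; 0.03 0.04 0 0; 0 0 0 0; 0 0 0 0"
}}

```text
t: 38.32
eef_pos: [644.5, 9.5, 54.0]
tcp_rot: [3.141, -0.0, 1.403]
ft_force: [-0.4, -0.5, -0.5]
opening: 0.004
grip_force: 0.0
```

```bash
python3 tab.py
```

```text
side 36 r 38.0 joint 1.12
[644.3   9.2  54. ] [ 0.  -0.7 -0.3]
```

Emit:
{"api": "drive_tool", "payload": {
  "deltas": "0.03 0.04 0 0; 0.02 0.04 0 0; 0.01 0.04 0 0; 0 0 0 0; 0 0 0 0"
}}

```text
t: 38.83
eef_pos: [650.3, 21.5, 54.0]
tcp_rot: [3.141, -0.0, 1.403]
ft_force: [0.1, -1.1, 0.4]
opening: 0.008
grip_force: 0.0
```

```bash
python3 tab.py
```

```text
side 42 r 38.2 joint 1.44
[650.2  21.2  54. ] [ 0.6  0.6 -0.5]
```

Emit:
{"api": "drive_tool", "payload": {
  "deltas": "0 0.025 0 0; 0 0.025 0 0; 0 0 0 0; 0 0 0 0"
}}

```text
t: 39.27
eef_pos: [650.1, 26.3, 54.0]
tcp_rot: [3.141, -0.0, 1.402]
ft_force: [0.5, -0.7, -0.2]
opening: 0.005
grip_force: 0.0
```

```bash
python3 tab.py
```

```text
side 42 r 38.1 joint 1.542
[650.2  26.2  54. ] [-0.1 -0.1 -0.1]
```

Tab is at about 1.54. Back off, lift and take the final check picture.

Emit:
{"api": "drive_tool", "payload": {
  "deltas": "0.02 -0.15 0 0; 0 0 0.4 0; 0 0 0.4 0; 0 -0.3 0.1 0; 0 -0.3 0 0; 0 -0.3 0 0; 0 -0.3 0 0; 0 -0.3 0 0; 0 0 0 0; 0 0 0 0"
}}

```text
t: 40.2
eef_pos: [651.9, -141.1, 143.8]
tcp_rot: [3.142, -0.0, 1.399]
ft_force: [-0.1, -0.0, -0.3]
opening: 0.011
grip_force: 0.0
```

```bash
python3 tab.py; python3 st.py|tail -12; python3 look.py | grep cop; python3 - <<'E'
from h import *
im,d,p=load('side'); t,_,_=load('top')
a=cv2.resize(im[155:315,255:395],(420,480),interpolation=cv2.INTER_CUBIC); b=cv2.resize(t[155:245,290:350],(320,480),interpolation=cv2.INTER_CUBIC); save(np.hstack([a,b]),'c12.png')
E
```

```text
side 39 r 38.8 joint 1.54
[ 652.  -138.8  143.9] [0.6 0.  0. ]
 X-32 n26 z [ 9.2 16.  19.8]
 X-24 n41 z [14.7 17.  19.4]
 X-16 n35 z [13.5 16.4 18.9]
 X-8 n25 z [13.9 15.9 18.4]
 X24 n4 z [23.8 29.1 31.2]
 X32 n14 z [19.6 28.4 30.1]
top shelf pts 35 -53.2 -1.0 [-75. -41.] [-34.  34.]
 X-32 n42 z [ 3.  13.1 19.3]
 X-24 n45 z [ 3.8 15.3 20.3]
 X-16 n22 z [10.  15.6 18.6]
 X16 n1 z [43.6 43.6 43.6]
 X32 n1 z [35.8 35.8 35.8]
top cop [250. 219.] 173 [493.7 283.6] [55. 55.]
side cop [314. 278.] 389 [489.7 283.3] [58. 59.]
```

View pics/c12.png

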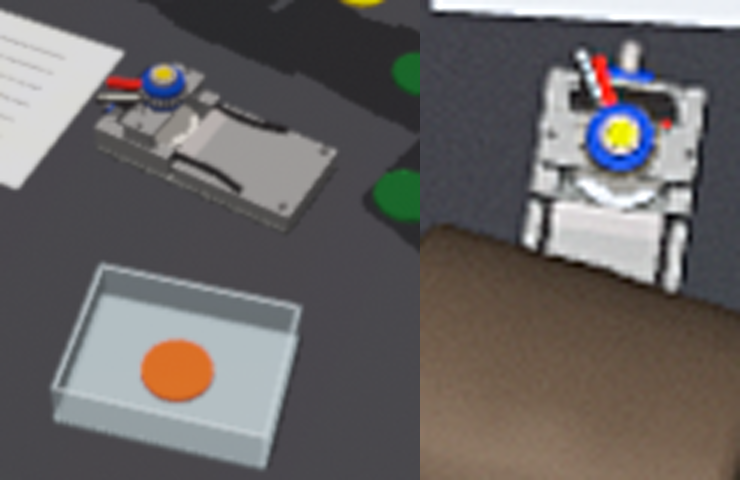

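The copper is in the tub and the silver discs are in the pocket. In the top crop, though, the red tab (598,75) looks slightly clockwise of the white line (583,70), so I'll measure both properly with their heights.

```bash
python3 - <<'E'
from h import *
A=np.array([604.8,32.7])
for n in('side','top'):
    im,d,p=load(n); H,S,V=cv2.split(cv2.cvtColor(im,cv2.COLOR_RGB2HSV))
    for nm,m,z in(('red',((H<7)|(H>173))&(S>110)&(V>50),67),('white',(S<60)&(V>130),53)):
        ys,xs=np.where(m); P=at_z(np.c_[xs,ys],z,p)[:,:2]-A; r=np.hypot(*P.T); a=np.degrees(np.arctan2(P[:,1],P[:,0]))+9.3
        k=(r<62)&(r>30)&(a>5)&(a<50)
        X,Y=P[k].mean(0); w=cv2.fitLine(P[k].astype(np.float32),cv2.DIST_L2,0,.01,.01).ravel()
        print(n,nm,k.sum(),'ang',np.median(a[k]).round(1),'at r',np.hypot(X,Y).round(1),'line dir',(np.degrees(np.arctan(w[1]/w[0]))+9.3).round(1),np.sort(r[k])[[0,-1]].round())
    print(n,'px of ideal tab(30deg) tip/mid', proj([[*(A+q*np.array([np.cos(np.radians(20.7)),np.sin(np.radians(20.7))])),67] for q in(52,30)],p).round(1).tolist())
E
```

```text
side red 36 ang 28.9 at r 40.7 line dir 17.1 [30. 52.]
side white 21 ang 34.5 at r 46.4 line dir -20.9 [31. 62.]
side px of ideal tab(30deg) tip/mid [[290.2, 182.2], [298.2, 182.4]]
top red 19 ang 24.0 at r 42.7 line dir 27.4 [31. 53.]
top white 36 ang 33.5 at r 47.4 line dir -68.6 [31. 62.]
top px of ideal tab(30deg) tip/mid [[321.1, 165.7], [323.7, 172.0]]
```

```bash
python3 - <<'E'
from h import *
A=np.array([604.8,32.7])
for n in('side','top'):
    p=env.camera_params(n); im=cv2.imread('pics/%s0.png'%n)[:,:,::-1].copy(); g=im.min(2).astype(float)
    # sample intensity on a polar grid at z=53
    for r in(40,46,50,54,57,60):
        an=np.arange(10,52,2.); t=np.radians(an-9.3)
        q=proj(np.c_[A[0]+r*np.cos(t),A[1]+r*np.sin(t),0*t+53],p).astype(np.float32)
        v=cv2.remap(g.astype(np.float32),q[:,0].reshape(1,-1),q[:,1].reshape(1,-1),cv2.INTER_LINEAR)[0]
        print(n,r,v.astype(int).tolist())
E
```

```text
side 40 [69, 69, 69, 68, 68, 73, 78, 83, 99, 115, 132, 143, 154, 162, 129, 100, 74, 60, 46, 35, 39]
side 46 [70, 70, 70, 70, 70, 71, 76, 81, 92, 111, 130, 144, 156, 151, 118, 83, 73, 63, 60, 70, 78]
side 50 [70, 70, 70, 70, 70, 70, 74, 80, 87, 107, 127, 142, 156, 145, 109, 81, 77, 71, 75, 79, 78]
side 54 [71, 70, 70, 69, 69, 70, 71, 76, 81, 96, 111, 122, 133, 115, 82, 67, 67, 70, 80, 85, 71]
side 57 [88, 85, 81, 81, 75, 73, 73, 77, 80, 91, 105, 115, 125, 102, 71, 59, 56, 62, 70, 70, 61]
side 60 [153, 145, 136, 130, 122, 111, 102, 96, 88, 88, 92, 96, 102, 85, 59, 54, 50, 58, 67, 67, 65]
top 40 [117, 118, 126, 142, 152, 137, 120, 120, 128, 150, 175, 190, 149, 111, 78, 53, 37, 47, 43, 26, 32]
top 46 [49, 19, 20, 31, 39, 46, 37, 22, 75, 157, 192, 191, 165, 111, 68, 106, 141, 142, 144, 149, 160]
top 50 [48, 41, 45, 47, 54, 60, 53, 48, 53, 109, 179, 175, 115, 76, 100, 145, 186, 211, 193, 187, 185]
top 54 [72, 51, 63, 68, 67, 65, 64, 50, 49, 122, 175, 164, 122, 53, 46, 86, 120, 147, 171, 193, 201]
top 57 [75, 59, 62, 66, 68, 67, 63, 51, 76, 134, 187, 186, 118, 69, 55, 59, 67, 103, 141, 176, 194]
top 60 [70, 62, 66, 66, 66, 67, 62, 53, 70, 113, 185, 182, 149, 79, 54, 58, 63, 78, 96, 134, 145]
```

The white line itself reads 33.5° from the side and 31° from the top, so the tab (28.9°/24°) is about 5–6° short. I'll nudge it about 4 mm further.

Emit:
{"api": "drive_tool", "payload": {
  "deltas": "0 0.3 0 0; 0 0.3 0 0; 0 0.3 0 0; 0 0.3 0 0; 0 0.3 0 0; 0 0 -0.4 0; 0 0 -0.4 0; 0 0 -0.1 0; 0 0 0 0; 0 0 0 0"
}}

```text
t: 41.33
eef_pos: [652.6, 11.1, 54.8]
tcp_rot: [3.141, 0.0, 1.402]
ft_force: [0.2, -0.7, -0.0]
opening: 0.004
grip_force: 0.0
```

Emit:
{"api": "drive_tool", "payload": {
  "deltas": "-0.01 0.07 0 0; 0 0.06 0 0; 0 0.06 0 0; 0 0 0 0; 0 0 0 0"
}}

```text
t: 41.75
eef_pos: [651.4, 30.6, 54.8]
tcp_rot: [3.14, -0.0, 1.403]
ft_force: [-0.2, 0.3, -0.1]
opening: 0.003
grip_force: 0.0
```

```bash
python3 tab.py
```

```text
side 43 r 39.3 joint 1.638
[651.3  30.1  54.3] [ 0.3 -0.1 -0. ]
```

Emit:
{"api": "drive_tool", "payload": {
  "deltas": "0.02 -0.15 0 0; 0 0 0.4 0; 0 0 0.4 0; 0 -0.3 0.1 0; 0 -0.3 0 0; 0 -0.3 0 0; 0 -0.3 0 0; 0 -0.3 0 0; 0 0 0 0; 0 0 0 0"
}}

```text
t: 42.68
eef_pos: [652.8, -137.2, 143.8]
tcp_rot: [-3.141, -0.0, 1.399]
ft_force: [0.6, 0.3, -0.1]
opening: 0.008
grip_force: 0.0
```

```bash
python3 st.py|tail -10|head -4; python3 look.py|grep cop; python3 - <<'E'
from h import *
A=np.array([604.8,32.7])
for n in('side','top'):
    im,d,p=load(n); H,S,V=cv2.split(cv2.cvtColor(im,cv2.COLOR_RGB2HSV))
    ys,xs=np.where(((H<7)|(H>173))&(S>110)&(V>50)); P=at_z(np.c_[xs,ys],67,p)[:,:2]-A; r=np.hypot(*P.T); a=np.degrees(np.arctan2(P[:,1],P[:,0]))+9.3
    k=(r<62)&(r>30)&(a>5)&(a<50); print(n,k.sum(),np.median(a[k]).round(1),np.degrees(np.arctan2(*P[k].mean(0)[::-1]))+9.3)
    g=im.min(2).astype(np.float32)
    for q in(54,57,60):
        an=np.arange(18,44,2.); t=np.radians(an-9.3); w=proj(np.c_[A[0]+q*np.cos(t),A[1]+q*np.sin(t),0*t+53],p).astype(np.float32)
        print('  white',q,cv2.remap(g,w[:,0].reshape(1,-1),w[:,1].reshape(1,-1),cv2.INTER_LINEAR)[0].astype(int).tolist())
E
```

```text
X-24 n37 z [13.2 16.  19.3]
 X-16 n42 z [14.4 16.8 19.2]
 X-8 n23 z [13.  16.4 18.4]
 X24 n1 z [25.7 25.7 25.7]
top cop [250. 219.] 186 [493.4 283.8] [55. 55.]
side cop [295. 183.] 41 [664.8  -7.2] [30. 22.]
side cop [314. 278.] 389 [489.7 283.3] [58. 59.]
side 35 34.8 36.538902982757605
  white 54 [47, 51, 57, 66, 75, 92, 109, 121, 133, 115, 82, 67, 66]
  white 57 [68, 69, 70, 75, 79, 91, 105, 115, 125, 103, 72, 59, 55]
  white 60 [122, 111, 102, 96, 88, 88, 92, 96, 102, 85, 59, 54, 51]
top 23 30.8 30.618172393362965
  white 54 [61, 58, 53, 50, 51, 65, 77, 86, 66, 36, 48, 86, 119]
  white 57 [66, 63, 58, 53, 80, 122, 170, 176, 111, 68, 55, 59, 69]
  white 60 [65, 63, 56, 46, 67, 111, 183, 180, 145, 75, 52, 60, 66]
```

```bash
python3 -c "
from cell import env; print(env.job_done())"
```

```text
the job is handed in; nothing more can be done
None
```

I handed the job in after about 43 s of robot time. At the last check both aluminium discs lay flat in the pocket, the copper disc was in the tub, and the iris tab was on the white line to within about 1.5°; no verdict on the run came back.

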